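Gauge a brass bar in the bench micrometer

ROBOT

A 7-joint arm with a two-finger parallel gripper is mounted at the origin on the work surface. World frame = base frame: x ahead of the robot, y to its left, z up, the work surface at z = 0. Lengths are in m, angles in rad, forces in N, time in s.
With the tool pointing down it reaches from about 0.425 to 0.8 m from the base axis. Payload 8.3 kg.
Tool frame: the origin (TCP) lies midway between the tips of the shut fingers; the grasp point (between the pads) lies 19 mm behind it; x points along the fingers, z is the direction in which the jaws open and shut, and the axes are right-handed (so a half turn about x gives the same grasp; the last joint's range is limited). The gripper opens to 85 mm and grips with 20 to 120 N. Pads are 22 mm wide; open, the fingers measure 114 mm over their backs; the gripper's body (76 mm by 85 mm) begins 54 mm behind the grasp point. The pads swing forward as they close: fully open they stand 13 mm farther back than shut.
Start: joints at [1.041, 0.383, 0.016, 1.37, -0.006, 1.388, -0.046], TCP at [0.281, -0.558, 0.202] pointing down, gripper open.
Joint ranges: [-2.95, 2.95], [-0.25, 2.06], [-1.52, 1.56], [0.18, 2.33], [-1.44, 4.58], [0.02, 2.06], [-3.01, 3.01]. Speed limits (rad/s): [2.39, 2.39, 3.01, 3.01, 3.14, 3.14, 3.14].

INTERFACE

Orientations are given as a rotation vector (axis times angle).
In Python, from plant import manip gives the robot as it stands.
- The arm moves only by the shell command python3 -m creep 'ROWS'. ROWS is text: rows parted by semicolons, each of 7 numbers parted by spaces: the shift along the tool's x, y, z scaled (see below), then the turn, a rotation vector about the tool's x, y, z scaled (see below), then the closure, from -1 (fully open) to 1 (shut), so that 0 is half open. A call has 1 to 10 rows; each row is the pose to reach, as a shift and turn from the pose commanded when the call began, along the tool's axes at that moment; what a row does not reach only later rows make up. The controller multiplies each number of a shift by 10 cm and each number of a turn by 60 degrees. A row lasts 1/10 s, in which the tool goes at most 50 mm and 8.59 degrees, less where a joint would pass 70% of its speed; a pose out of reach is approached as far as the arm can. A call with a number of a shift or a turn outside -1 to 1 is refused whole. A call with a gripper value outside its range is refused whole. The fingers move at their own pace and stop on an object; the grip force is fixed at half the most. Time passes only in rows, so rows that repeat a pose let the fingers close. It gives the time, the measured TCP pose, the force and the opening at its end, in the units of the state.
- manip.sense(): the state, without advancing time (a new reading comes with each control period).
- manip.grab_frame(name): name is "scene" or "side" or "wrist"; returns a dict with "pixels" (480x640x3 uint8, red, green, blue), "range_z" (480x640 float32, m along the optical axis (not along the pixel's ray), 0 where there is no reading), "K" (3x3 intrinsics, pixels), "k1" (the pictures are not rectified: a ray, as slopes to the right and down, at radius r is drawn at 1 + k1 r^2 times it, then the intrinsics apply), "cam_to_world" (4x4, takes a point from camera to world coordinates). Camera axes: x right, y up, looking along -z (the intrinsics and any distortion apply to the point x, -y, -z); pixel columns grow to the right and rows downward; lengths in m; the calibration is good to about 2 mm. A picture is of the moment at which its call begins.
- manip.hand_in(): hands the job in, once; it reports no verdict.
The state is a dict: "clock": time; "joint_pos": joint angles; "dq": joint speeds; "joint_efforts": joint torques, N m; "ee_pos": TCP position; "eef_rot": TCP orientation; "wrist_force": force on the tool from outside, world axes, zero at the start; "moment": the same for the moment, N m; "gripper_width": opening from 0.0 (shut) to 1.0 (fully open).
Only numpy, scipy, OpenCV 4.12 (cv2) and the standard library are available. Lean on these libraries where they do the work, as an engineer would, in place of code of your own. Each camera call takes 0.05 s, during which the arm holds its last target.

TASK

Gauge the brass bar: lay it flat on the bench micrometer's measuring table with one end under the spindle, then run the spindle down onto it with the black ratchet knob, clockwise seen from above, until the ratchet slips and clicks. Stop there, after one to three clicks, let go and leave the micrometer closed on the bar so that it can be read. Turn only the ratchet knob, never the silver thimble under it, and leave the copper bar, the steel block and the file alone.

Things in the scene. Friction and masses are not known exactly. Their poses are not given: they have to be found in the camera images.
- bar_mid (a point): the brass bar to be gauged, loose on the bench at the start: yellow, 140 mm long (its x axis), 14 mm wide (y), 7 to 9 mm thick (its true gauge is what the job finds out), 0.13 kg more or less. The point is its centre. Either end may go under the spindle.
- anvil (a point): point on the top face of the micrometer's flat steel measuring table, straight under the spindle, 36 mm above the bench. x points from the open front (the robot's side) to the column at the back, z up. The measuring table reaches 96 mm in front of this point, 20 mm behind it and 33 mm to each side. The micrometer is fixed to the bench.
- spindle: steel spindle, upright, 8 mm thick; origin: centre of its lower face, which comes down on the bar. It starts 3 to 6 mm higher above the measuring table than the bar is thick; the gap differs each time, as the head is clamped at another height. It does not turn, goes down 12 mm per full turn of the thimble and stays where it is left.
- knob_mid (a point): centre of the black fluted ratchet knob on top of the micrometer, on the spindle's axis: upright cylinder 29 mm in diameter, 34 mm tall, this point half-way up; red mark on its top. The silver thimble, 20 mm in diameter and 46 mm tall, begins 2 mm under it. Knob, thimble and spindle go down together. Nothing else of the micrometer is as high.
- thimble (a joint): turn of the silver thimble in rad, 0 at the start, growing clockwise seen from above (spindle going down). It takes about 0.11 N m to turn, by the knob, while the spindle is free, and stops when the spindle bears on the bar, give or take 0.1 rad with the clicks.
- ratchet (a joint): slip of the ratchet knob against the thimble in rad, 0 at the start, growing clockwise. Under 0.1 while the knob carries the thimble along. Once the spindle bears on the bar the knob slips: the moment rises to about 0.17 N m, then drops to about 0 as it clicks over; the first click comes at 0.2 rad of slip, then one every 0.42 rad (15 a turn).
- stand: the micrometer's grey base, 160 mm by 100 mm, top 22 mm above the bench; origin under its centre, x from front to back. Spindle axis 20 mm behind the origin; column, 22 mm thick, 62 mm behind it, 130 mm high. The head's arm, 28 mm wide, 75 to 110 mm above the bench, runs from the column to 14 mm in front of the spindle axis.
- copper_mid (a point): copper-red bar of the same size as the brass one, lying loose on the bench; not to be moved. The point is its centre, x along it.
- block: steel bench block, 65 mm square and 18 mm high, loose on the bench; not to be moved. Origin under its centre.
- file: needle file with a wooden handle, 178 mm long along its x axis (handle to -x), up to 18 mm high, loose on the bench; not to be moved. Origin under its middle.
Not all that is in view belongs to the job. Leave any white look-alike of the part that bears bar_mid alone. There is more than one size of the stand; the job needs the larger.

How it is judged:
By the outcome, as a careful person would: the job done as asked, in the order asked, and still so for the second after the job is handed in, with the robot touching nothing.
It also fails if it takes over 72 s, if anything falls off the work surface, if the arm or the gripper's body presses on something with over 40 N, if the wrist force passes 120 N, or if a joint passes its speed limit or range.

## Working session

There is one attempt and no reset: what is moved stays moved. The work goes in short steps, Python scripts to look and compute and a shell command to move; the robot and the scene stay as the last step left them, time stands still between calls to the robot, and variables do not carry over. Pictures are saved under pics/ and viewed, and the job is handed in when it is done.

```bash
ls; mkdir -p pics
python3 - <<'E'
from plant import manip
import cv2
print(manip.sense())
for n in("scene","side","wrist"):
    f=manip.grab_frame(n); cv2.imwrite(f"pics/{n}0.png",f["pixels"][:,:,::-1]); print(n,f["K"],f["k1"],f["cam_to_world"].round(3))
E
```

```text
pics
{'clock': 0.0, 'joint_pos': array([ 1.04109243,  0.3842063 ,  0.0163657 ,  1.37116355, -0.00628132,
        1.38819309, -0.04655567]), 'dq': array([-2.00599070e-04, -4.33420359e-04,  9.26623540e-04, -9.50171193e-05,
       -7.61636302e-04, -1.75514998e-04,  2.16366202e-03]), 'joint_efforts': array([ 1.14446189e-03, -6.27604795e+01,  8.44678022e-01, -3.71822083e+01,
        1.64163555e-02,  1.40412725e-02,  4.86174906e-05]), 'ee_pos': array([ 0.28104832, -0.55761687,  0.20059446]), 'eef_rot': array([ 0.85984577,  1.39628778, -0.85826432]), 'wrist_force': array([-0.43981447,  0.54703718, -0.14204555]), 'moment': array([ 0.03065025,  0.01069315, -0.03785985]), 'gripper_width': 0.994302356942325}
scene [[449.8266106    0.         315.43594614]
 [  0.         449.8266106  238.24911514]
 [  0.           0.           1.        ]] 0.009445027449679842 [[-0.073 -0.708  0.702  1.159]
 [ 0.997 -0.043  0.061  0.085]
 [-0.013  0.705  0.709  0.78 ]
 [ 0.     0.     0.     1.   ]]
side [[530.4371983    0.         321.08735425]
 [  0.         530.4371983  238.4390821 ]
 [  0.           0.           1.        ]] 0.049524407555634434 [[-0.915  0.296 -0.272  0.188]
 [-0.402 -0.688  0.604  0.793]
 [-0.008  0.663  0.749  1.063]
 [ 0.     0.     0.     1.   ]]
wrist [[397.90462436   0.         313.35575952]
 [  0.         397.90462436 237.29827837]
 [  0.           0.           1.        ]] -0.04267643389727358 [[ 0.45   0.858  0.248  0.345]
 [-0.893  0.432  0.125 -0.526]
 [-0.    -0.278  0.961  0.374]
 [ 0.     0.     0.     1.   ]]
```

View pics/scene0.png

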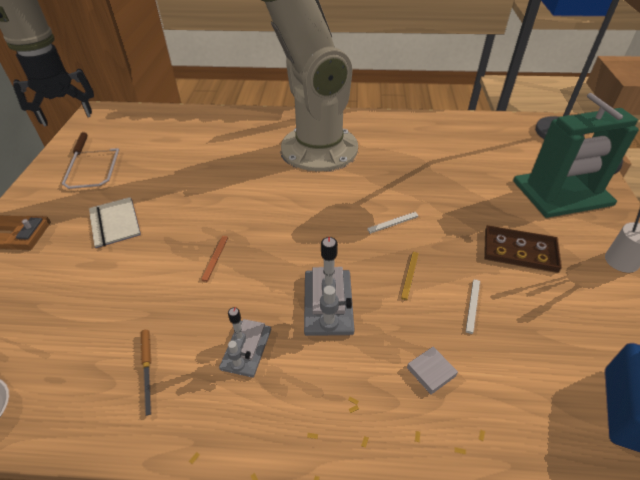

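View pics/side0.png

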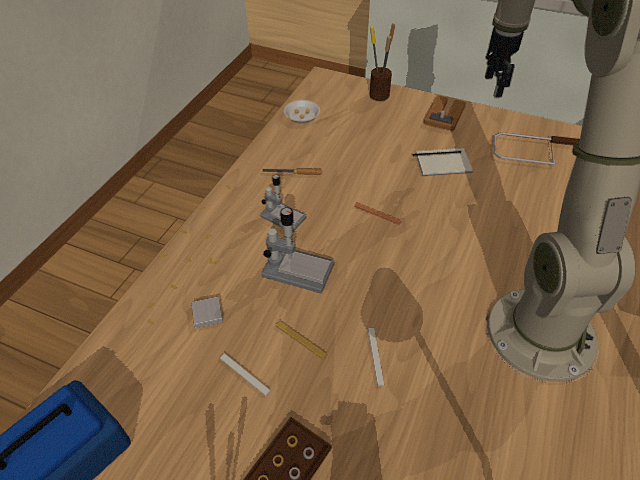

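View pics/wrist0.png

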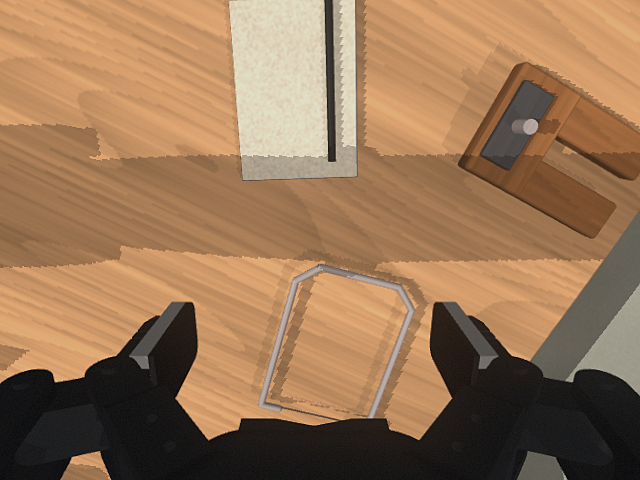

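The scene view shows the brass bar at about (410,275), the large micrometer at (329,300) with its knob at (329,248), the small micrometer at (245,345) and the copper bar at (215,258). In the side view the brass bar is at (300,340) and the large knob at (287,216).

```bash
cat > h.py <<'E'
import numpy as np, cv2
from plant import manip
from scipy.spatial.transform import Rotation as R
def dist(f): return np.array([f["k1"],0,0,0,0.])
def ray(f,uv):
    p=cv2.undistortPoints(np.array(uv,float).reshape(-1,1,2),f["K"],dist(f)).reshape(-1,2)
    d=np.c_[p[:,0],-p[:,1],-np.ones(len(p))]@f["cam_to_world"][:3,:3].T
    return f["cam_to_world"][:3,3],d
def onz(f,uv,z):
    o,d=ray(f,uv); return o+d*((z-o[2])/d[:,2])[:,None]
def proj(f,P):
    P=np.atleast_2d(P).astype(float); c=(P-f["cam_to_world"][:3,3])@f["cam_to_world"][:3,:3]
    c=c*[1,-1,-1]; return cv2.projectPoints(c,np.zeros(3),np.zeros(3),f["K"],dist(f))[0].reshape(-1,2)
def tri(f1,u1,f2,u2):
    o1,d1=ray(f1,u1);o2,d2=ray(f2,u2);d1=d1[0];d2=d2[0]
    t=np.linalg.lstsq(np.c_[d1,-d2],o2-o1,rcond=None)[0]
    a=o1+t[0]*d1;b=o2+t[1]*d2; return (a+b)/2,np.linalg.norm(a-b)
def comp(mask,near,r=60):
    n,l,s,c=cv2.connectedComponentsWithStats(mask.astype(np.uint8))
    best=[i for i in range(1,n) if s[i,4]>25 and np.hypot(*(c[i]-near))<r]
    i=max(best,key=lambda i:s[i,4]); return l==i
def barpose(f,mask,z):
    ys,xs=np.nonzero(mask); P=onz(f,np.c_[xs,ys],z)[:,:2].astype(np.float32)
    c,(w,h),a=cv2.minAreaRect(P); q=cv2.boxPoints(((c),(w,h),a))
    e=[q[1]-q[0],q[2]-q[1]]; L=max(e,key=np.linalg.norm); ang=np.arctan2(L[1],L[0])
    return np.array(c),sorted([w,h]),ang,P.mean(0)
def yellow(f):
    h=cv2.cvtColor(f["pixels"],cv2.COLOR_RGB2HSV).astype(int); return (h[...,0]>=18)&(h[...,0]<=32)&(h[...,1]>140)
E
python3 - <<'E'
from h import *
S=manip.grab_frame("scene");D=manip.grab_frame("side")
np.savez("f0.npz",**{a+k:v for a,f in(("S",S),("D",D)) for k,v in f.items()})
for f,n in((S,(410,275)),(D,(300,340))):
    m=comp(yellow(f),n); print(m.sum()); print(barpose(f,m,0.008)); ys,xs=np.nonzero(m); print(xs.mean(),ys.mean())
    c=f["pixels"][n[1],n[0]];print(c,cv2.cvtColor(c.reshape(1,1,3),cv2.COLOR_RGB2HSV))
a=S["pixels"][225:345,290:370];b=D["pixels"][195:300,250:345]
cv2.imwrite("pics/z1.png",cv2.resize(a[:,:,::-1],None,fx=5,fy=5,interpolation=0))
cv2.imwrite("pics/z2.png",cv2.resize(b[:,:,::-1],None,fx=5,fy=5,interpolation=0))
E
```

```text
304
(array([0.49536651, 0.23684111]), [0.013541624881327152, 0.14384089410305023], np.float32(-0.25198463), array([0.49859208, 0.2360568 ], dtype=float32))
409.2730263157895 275.92763157894734
[153 116  48] [[[ 19 175 153]]]
384
(array([0.4919703 , 0.23972614]), [0.017006218433380127, 0.14084430038928986], np.float32(-0.25933415), array([0.49101773, 0.2399882 ], dtype=float32))
300.8697916666667 339.6015625
[132 102  49] [[[ 19 160 132]]]
```

View pics/z1.png

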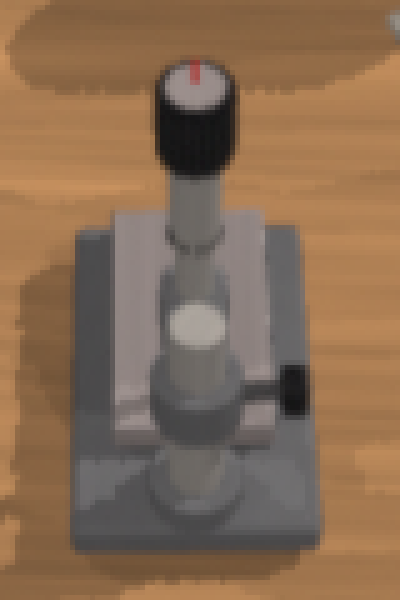

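View pics/z2.png

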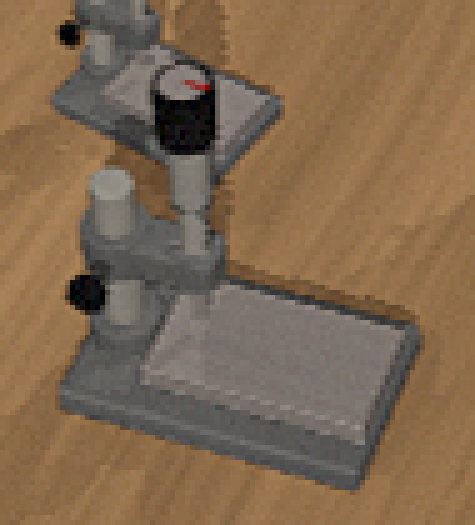

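The crops show the micrometer's open front facing the robot. The red mark sits on the knob top, at scene (329,242) and side (287,212). The column top is at scene (329.6,290.4) and side (272.2,231.8).

Run:
```python
from h import *
z=np.load("f0.npz"); S={k[1:]:z[k] for k in z.files if k[0]=="S"};D={k[1:]:z[k] for k in z.files if k[0]=="D"}
print("knobtop",tri(S,(329,241.8),D,(287,211.8)))
print("col",tri(S,(329.6,290.4),D,(272.2,231.8)))
# table front corners/back corners scene (z=.036); side
s=lambda x,y:(x/5+290,y/5+225); d=lambda x,y:(x/5+250,y/5+195)
print("scene table", onz(S,[s(114,213),s(265,211),s(270,430),s(115,430)],.036).round(4)[:,:2])
print("scene base top", onz(S,[s(76,230),s(298,228),s(320,532),s(73,535)],.022).round(4)[:,:2])
print("side table", onz(D,[d(412,330),d(364,432),d(143,370)],.036).round(4)[:,:2])
print("side base bottom", onz(D,[d(358,490),d(62,408)],.0).round(4)[:,:2])
print("side base top", onz(D,[d(360,470),d(422,335),d(62,390)],.022).round(4)[:,:2])
```

```text
knobtop (array([0.60122409, 0.06065257, 0.2092718 ]), np.float64(0.00010206702085729343))
col (array([0.64442578, 0.0642861 , 0.12655432]), np.float64(0.0010761112431790596))
scene table [[0.513  0.022 ]
 [0.5077 0.0879]
 [0.624  0.0934]
 [0.628  0.0314]]
scene base top [[0.5118 0.0048]
 [0.5045 0.1028]
 [0.6613 0.1146]
 [0.669  0.0177]]
side table [[0.5055 0.0214]
 [0.5021 0.0889]
 [0.6172 0.0972]]
side base bottom [[0.5016 0.0978]
 [0.6587 0.1107]]
side base top [[0.499  0.101 ]
 [0.5039 0.0118]
 [0.6542 0.1149]]
```

```bash
cat >> h.py <<'E'
def down(a):
    # tool x down, tool z (jaw) horizontal at azimuth a
    x=np.array([0,0,-1.]);z=np.array([np.cos(a),np.sin(a),0]);return np.c_[x,np.cross(z,x),z]
def plan(pos,a,st=None):
    st=st or manip.sense(); M=R.from_rotvec(st["eef_rot"]).as_matrix()
    sh=M.T@(np.array(pos)-st["ee_pos"])/0.1
    rv=R.from_matrix(M.T@down(a)).as_rotvec()/np.radians(60)
    print("shift",sh.round(3),"turn",rv.round(4)); return sh,rv
def brief():
    s=manip.sense(); M=R.from_rotvec(s["eef_rot"]).as_matrix()
    print("t",s["clock"],"p",s["ee_pos"].round(4),"x",M[:,0].round(4),"jaw",np.degrees(np.arctan2(M[1,2],M[0,2])).round(2),"F",s["wrist_force"].round(2),"m",s["moment"].round(3),"w",s["gripper_width"],"q",s["joint_pos"].round(3))
    return s
E
python3 - <<'E'
from h import *
s=brief()
f=manip.grab_frame("wrist"); M=R.from_rotvec(s["eef_rot"]).as_matrix()
print("cam in tool",M.T@(f["cam_to_world"][:3,3]-s["ee_pos"]))
u=np.array([np.cos(-.255),np.sin(-.255)]); g=np.array([.494,.238])-.018*u; print(g)
for a in(-.255+np.pi/2,-.255-np.pi/2): plan([*g,.12],a)
E
```

```text
t 0.25 p [ 0.2812 -0.5579  0.2011] x [-4.e-04  8.e-04 -1.e+00] jaw -63.25 F [-0.72 -0.02 -0.12] m [ 0.031 -0.015  0.016] w 0.9981341687787401 q [ 1.041  0.384  0.016  1.371 -0.006  1.388 -0.047]
cam in tool [-0.17285338  0.07165923  0.0003448 ]
[0.47658206 0.24254042]
shift [ 0.817  5.347 -6.268] turn [-2.3107e+00 -3.0000e-04 -9.0000e-04]
shift [ 0.817  5.347 -6.268] turn [ 6.893e-01 -7.000e-04  2.000e-04]
```

```bash
A='python3 -m creep'
python3 -m creep '-0.6 1 -1 0 0 0 -1;-0.6 1 -1 0 0 0 -1;-0.6 1 -1 0 0 0 -1;-0.6 1 -1 0 0 0 -1'
python3 -m creep '0 1 -1 0 0 0 -1;0 1 -1 0 0 0 -1;0 1 -1 0 0 0 -1'
python3 -c "
from h import *
brief()"
```

```text
clock: 0.7
ee_pos: [0.3303, -0.419, 0.2653]
eef_rot: [0.852, 1.392, -0.851]
wrist_force: [0.7, -0.9, 0.4]
gripper_width: 0.998
clock: 1.0
ee_pos: [0.3705, -0.2871, 0.2617]
eef_rot: [0.858, 1.395, -0.858]
wrist_force: [1.7, -0.1, 1.0]
gripper_width: 1.0
t 1.0 p [ 0.3705 -0.2871  0.2617] x [ 4.e-04 -0.e+00 -1.e+00] jaw -63.2 F [ 1.69 -0.09  0.97] m [-0.016 -0.005  0.089] w 0.9995983244731804 q [ 0.755  0.028 -0.167  1.666  0.004  1.448 -0.516]
```

```bash
python3 -m creep '0 1 -1 0 0 0 -1;0 1 -1 0 0 0 -1;0 1 -1 0 0 0 -1'
python3 -m creep '0 0.8 -0.9 -0.3 0 0 -1;0 0.8 -0.9 -0.6 0 0 -1;0 0.8 -0.9 -1 0 0 -1;0 0.8 -0.9 -1 0 0 -1;0 0.8 -0.9 -1 0 0 -1;0 0.8 -0.9 -1 0 0 -1;0 0.8 -0.9 -1 0 0 -1'
python3 -c "
from h import *
brief(); plan([.4766,.2425,.16],-.255+np.pi/2)"
```

```text
clock: 1.3
ee_pos: [0.4146, -0.1526, 0.2618]
eef_rot: [0.858, 1.394, -0.858]
wrist_force: [1.2, 0.4, -0.4]
gripper_width: 0.997
clock: 2.0
ee_pos: [0.4451, -0.0389, 0.2616]
eef_rot: [0.04, 1.57, -0.04]
wrist_force: [-0.4, -0.7, 0.1]
gripper_width: 1.001
t 2.0 p [ 0.4451 -0.0389  0.2616] x [ 0.  0. -1.] jaw -2.9 F [-0.35 -0.68  0.1 ] m [-0.051  0.026  0.032] w 1.0005610731499968 q [ 0.47  -0.01  -0.447  1.703 -0.004  1.447 -0.026]
shift [1.016 2.827 0.172] turn [-1.3049  0.     -0.    ]
```

```bash
python3 -m creep '0 1 0.1 -0.3 0 0 -0.5;0 1 0.1 -0.6 0 0 -0.5;0 1 0.1 -0.65 0 0 -0.5;0 1 0.1 -0.65 0 0 -0.5;0 1 0.1 -0.65 0 0 -0.5'
python3 -c "
from h import *
brief(); plan([.4766,.2425,.16],-.255+np.pi/2)"
```

```text
clock: 2.5
ee_pos: [0.4608, 0.0607, 0.2615]
eef_rot: [-0.494, 1.514, 0.494]
wrist_force: [0.5, -0.0, 0.3]
gripper_width: 0.751
t 2.5 p [0.4608 0.0607 0.2615] x [-1.e-04  0.e+00 -1.e+00] jaw 36.13 F [ 0.48 -0.05  0.27] m [-0.008  0.032  0.044] w 0.7508631882777 q [ 0.359  0.04  -0.571  1.66   0.021  1.449  0.416]
shift [1.015 1.375 1.2  ] turn [-6.543e-01 -0.000e+00 -1.000e-04]
```

```bash
python3 -m creep '0 0.68 0.6 -0.1 0 0 0;0 0.68 0.6 -0.2 0 0 0;0 0.68 0.6 -0.3 0 0 0;0 0.68 0.6 -0.33 0 0 0'
python3 -c "
from h import *
brief(); plan([.4766,.2425,.16],-.255+np.pi/2)"
```

```text
clock: 2.9
ee_pos: [0.4695, 0.1522, 0.2615]
eef_rot: [-0.761, 1.433, 0.762]
wrist_force: [0.5, 0.5, -0.2]
gripper_width: 0.504
t 2.9 p [0.4695 0.1522 0.2615] x [-2.e-04  5.e-04 -1.e+00] jaw 55.95 F [ 0.53  0.49 -0.22] m [-0.025 -0.03  -0.031] w 0.5035267771969347 q [ 0.246  0.122 -0.681  1.59   0.076  1.457  0.536]
shift [1.016 0.446 0.787] turn [-0.3239  0.0004 -0.0004]
```

```bash
python3 -m creep '0.6 0.446 0.787 -0.1 0 0 0;0.6 0.446 0.787 -0.2 0 0 0;0.6 0.446 0.787 -0.324 0 0 0;0.6 0.446 0.787 -0.324 0 0 0;0.6 0.446 0.787 -0.324 0 0 0'
python3 - <<'E'
from h import *
brief(); plan([.4766,.2425,.004],-.255+np.pi/2)
f=manip.grab_frame("wrist"); cv2.imwrite("pics/w1.png",f["pixels"][:,:,::-1])
m=yellow(f); n,l,s,c=cv2.connectedComponentsWithStats(m.astype(np.uint8)); i=1+np.argmax(s[1:,4]); print(s[i],c[i]); print(barpose(f,l==i,.008))
E
```

```text
clock: 3.4
ee_pos: [0.4779, 0.2401, 0.2018]
eef_rot: [-1.011, 1.324, 1.011]
wrist_force: [0.0, -0.3, 1.2]
gripper_width: 0.498
t 3.4 p [0.4779 0.2401 0.2018] x [ 0.e+00 -1.e-04 -1.e+00] jaw 74.73 F [ 0.03 -0.28  1.23] m [-0.026 -0.026  0.067] w 0.4977418491742966 q [ 0.115  0.27  -0.771  1.591  0.191  1.358  0.626]
shift [1.978 0.019 0.02 ] turn [-0.0109 -0.0001  0.0001]
[ 306  143   16  144 2025] [314.34222222 212.3417284 ]
(array([0.49522561, 0.23584062]), [0.013557753525674343, 0.1387830227613449], np.float32(-0.26133648), array([0.49112493, 0.23745611], dtype=float32))
```

View pics/w1.png

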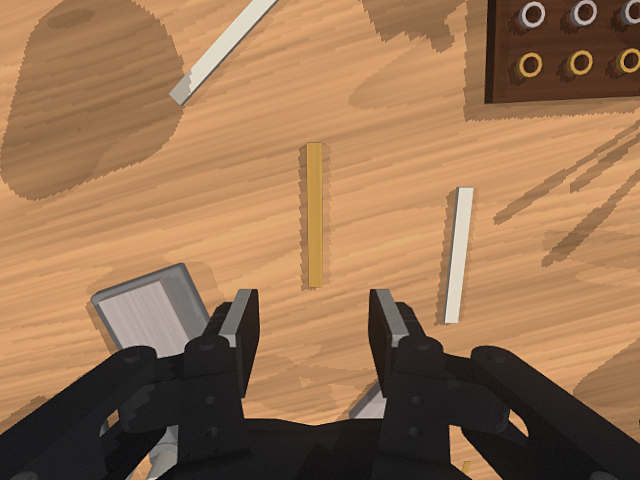

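The wrist view shows the bar upright at (314,143–287), centred between the jaws, and its pose agrees with the scene measurement.

```bash
python3 -m creep '1 0 0 -0.005 0 0 0;1 0 0 -0.005 0 0 0;1 0 0 -0.005 0 0 0'
python3 -m creep '0.8 0 0 0 0 0 0;0.8 0 0 0 0 0 0;0.8 0 0 0 0 0 0'
python3 - <<'E'
from h import *
brief(); plan([.478,.2402,.003],-.261+np.pi/2)
E
```

```text
clock: 3.75
ee_pos: [0.4747, 0.2367, 0.0967]
eef_rot: [-1.015, 1.331, 1.017]
wrist_force: [-1.3, -0.9, 0.2]
gripper_width: 0.503
clock: 4.05
ee_pos: [0.4768, 0.2388, 0.0206]
eef_rot: [-1.016, 1.325, 1.016]
wrist_force: [-0.9, 0.4, -0.0]
gripper_width: 0.496
t 4.05 p [0.4768 0.2388 0.0206] x [-0.0035 -0.0023 -1.    ] jaw 75.1 F [-0.94  0.37 -0.02] m [-0.044  0.05  -0.004] w 0.4959796898789136 q [ 0.049  0.454 -0.708  1.811  0.344  1.008  0.514]
shift [ 0.176 -0.008  0.017] turn [ 0.0009 -0.0029 -0.0027]
```

```bash
python3 -m creep '0.16 0 0.01 0 0 0 0;0.16 0 0.01 0 0 0 0;0.16 0 0.01 0 0 0 0'
python3 -c "
from h import *
brief()"
python3 -m creep '0 0 0 0 0 0 0.3;0 0 0 0 0 0 0.6;0 0 0 0 0 0 1;0 0 0 0 0 0 1;0 0 0 0 0 0 1;0 0 0 0 0 0 1;0 0 0 0 0 0 1'
python3 -c "
from h import *
brief()"
```

```text
clock: 4.35
ee_pos: [0.4788, 0.2423, 0.0072]
eef_rot: [-1.018, 1.318, 1.017]
wrist_force: [0.8, 0.3, -0.1]
gripper_width: 0.501
t 4.35 p [0.4788 0.2423 0.0072] x [ 2.e-03  8.e-04 -1.e+00] jaw 75.26 F [ 0.78  0.31 -0.13] m [-0.052 -0.003  0.015] w 0.5005873382418616 q [ 0.036  0.474 -0.699  1.819  0.363  0.978  0.499]
clock: 5.05
ee_pos: [0.4777, 0.2418, 0.0056]
eef_rot: [-1.018, 1.32, 1.018]
wrist_force: [-0.3, -0.1, -1.3]
gripper_width: -0.002
t 5.05 p [0.4777 0.2418 0.0056] x [-1.e-04  1.e-04 -1.e+00] jaw 75.29 F [-0.33 -0.05 -1.27] m [ 0.016  0.008 -0.051] w -0.0023307102160305747 q [ 0.036  0.476 -0.699  1.821  0.363  0.977  0.499]
```

The jaws shut fully, so the grasp missed. I'll look.

Run:
```python
from h import *
f=manip.grab_frame("wrist"); cv2.imwrite("pics/w2.png",f["pixels"][:,:,::-1])
f=manip.grab_frame("side"); cv2.imwrite("pics/s2.png",cv2.resize(f["pixels"][220:420,180:440,::-1],None,fx=3,fy=3))
```

```text
(no output)
```

View pics/w2.png

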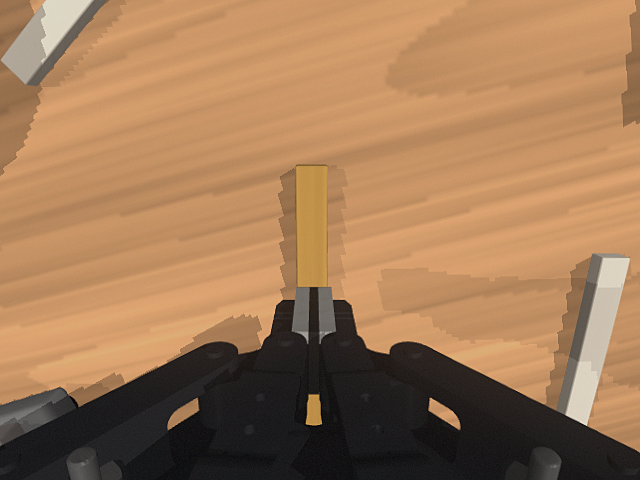

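View pics/s2.png

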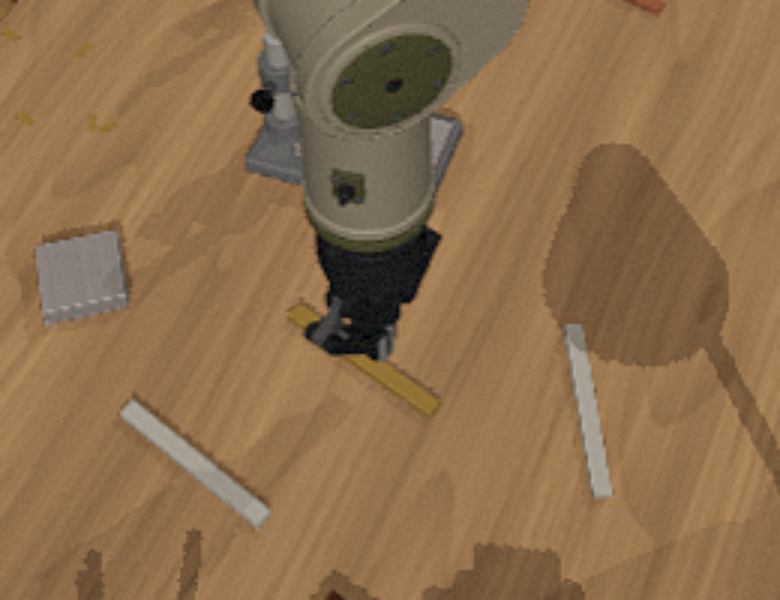

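The jaws closed on top of the bar: the pads stand back until shut. The bar hasn't moved. I'll raise, open and go lower.

```bash
python3 -m creep '-0.15 0 0 0 0 0 1;-0.15 0 0 0 0 0 0;-0.15 0 0 0 0 0 0.2;-0.15 0 0 0 0 0 0.2;-0.15 0 0 0 0 0 0.2;-0.15 0 0 0 0 0 0.2'
python3 - <<'E'
from h import *
brief(); plan([.4778,.2405,.0005],-.261+np.pi/2)
E
```

```text
clock: 5.75
ee_pos: [0.4776, 0.2417, 0.0204]
eef_rot: [-1.018, 1.32, 1.018]
wrist_force: [0.5, -0.6, -0.2]
gripper_width: 0.398
t 5.75 p [0.4776 0.2417 0.0204] x [-3.e-04 -1.e-04 -1.e+00] jaw 75.29 F [ 0.49 -0.6  -0.23] m [-0.02   0.065  0.019] w 0.39790337974533097 q [ 0.046  0.456 -0.709  1.809  0.346  1.004  0.512]
shift [ 0.199 -0.005 -0.011] turn [ 0.004  -0.0002 -0.0003]
```

```bash
python3 -m creep '0.15 0 -0.01 0 0 0 0.2;0.2 0 -0.01 0 0 0 0.2;0.2 0 -0.01 0 0 0 0.2;0.2 0 -0.01 0 0 0 0.2'
python3 -c "
from h import *
brief()"
python3 -m creep '0 0 0 0 0 0 0.4;0 0 0 0 0 0 0.5;0 0 0 0 0 0 0.6;0 0 0 0 0 0 1;0 0 0 0 0 0 1;0 0 0 0 0 0 1;0 0 0 0 0 0 1'
python3 -c "
from h import *
brief()"
```

```text
clock: 6.15
ee_pos: [0.4772, 0.2408, 0.0002]
eef_rot: [-1.018, 1.32, 1.019]
wrist_force: [-0.2, 0.5, 0.0]
gripper_width: 0.399
t 6.15 p [4.772e-01 2.408e-01 2.000e-04] x [-9.e-04 -0.e+00 -1.e+00] jaw 75.3 F [-0.19  0.49  0.  ] m [ 0.016 -0.022 -0.02 ] w 0.39948038170560507 q [ 0.035  0.482 -0.695  1.826  0.369  0.967  0.496]
clock: 6.85
ee_pos: [0.4775, 0.2408, 0.0006]
eef_rot: [-1.018, 1.32, 1.018]
wrist_force: [0.2, -0.2, 0.1]
gripper_width: 0.002
t 6.85 p [0.4775 0.2408 0.0006] x [ 0.e+00  1.e-04 -1.e+00] jaw 75.29 F [ 0.21 -0.17  0.06] m [ 0.08  -0.068 -0.02 ] w 0.0016992235237413774 q [ 0.035  0.482 -0.695  1.826  0.369  0.967  0.496]
```

Run:
```python
from h import *
f=manip.grab_frame("wrist"); a=f["pixels"][140:450,220:420,::-1]
D=f["range_z"]
g=manip.grab_frame("side"); b=g["pixels"][270:370,250:350,::-1]
cv2.imwrite("pics/w3.png",np.hstack([cv2.resize(a,(387,600)),cv2.resize(b,(400,600))]))
m=yellow(g); print(barpose(g,comp(m,(300,340)),.008))
m=yellow(f); n,l,s,c=cv2.connectedComponentsWithStats(m.astype(np.uint8)); print([ (s[i],c[i]) for i in range(1,n) if s[i,4]>100])
```

```text
(array([0.46278951, 0.24718453]), [0.016307443380355835, 0.08020589500665665], np.float32(-0.24908423), array([0.4584904 , 0.24906617], dtype=float32))
[(array([ 297,  166,   33,  121, 3775], dtype=int32), array([313.37536424, 224.84821192])), (array([306, 394,  16,  32, 423], dtype=int32), array([313.52955083, 410.03073286]))]
```

View pics/w3.png

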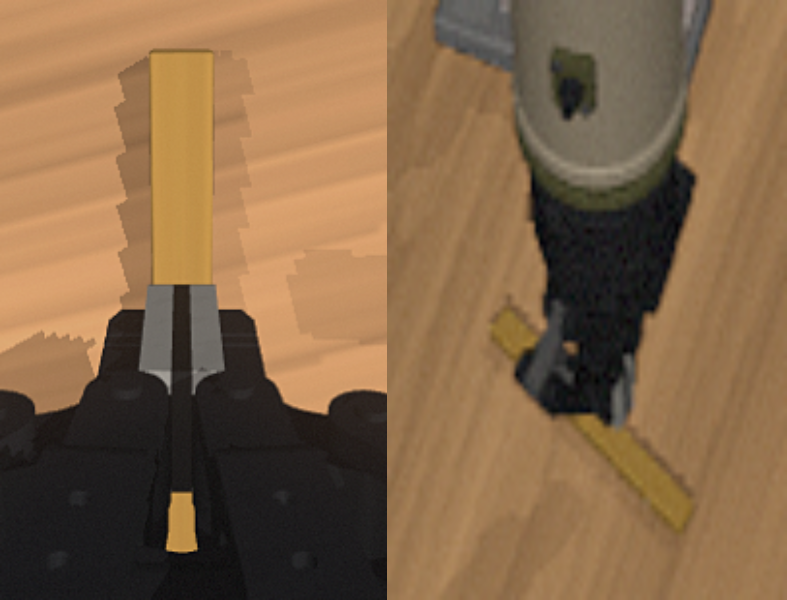

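Run:
```python
from h import *
f=manip.grab_frame("wrist"); D=f["range_z"]
def p3(f,u,v):
    o,d=ray(f,(u,v)); return (o+d[0]*f["range_z"][v,u]).round(4)
for n,(u,v) in dict(bench=(240,240),bench2=(400,240),bar=(313,200),bar2=(313,280),padL=(302,292),padL2=(300,320),padR=(325,292),gap=(313,300),gap2=(313,330),far=(313,410)).items(): print(n,p3(f,u,v),f["pixels"][v,u])
for n in("scene","side"):
    g=manip.grab_frame(n); 
    s=manip.sense(); print(n,proj(g,s["ee_pos"]))
    if n=="side":
        for u,v in((293,334),(300,345),(311,340),(318,350)): print(u,v,p3(g,u,v),g["pixels"][v,u])
        cv2.imwrite("pics/s4.png",cv2.resize(g["pixels"][300:380,260:360,::-1],(800,600),interpolation=0))
    else: cv2.imwrite("pics/c4.png",cv2.resize(g["pixels"][220:320,350:470,::-1],(720,600),interpolation=0))
```

```text
bench [ 4.521e-01  2.133e-01 -2.000e-04] [198 148 102]
bench2 [0.4701 0.2837 0.0012] [217 160 110]
bar [0.4411 0.2506 0.0083] [196 150  77]
bar2 [0.4761 0.2414 0.0081] [193 144  75]
padL [0.4671 0.2397 0.0399] [115 110 105]
padL2 [0.467  0.2398 0.0616] [112 108 104]
padR [0.4699 0.2477 0.0385] [114 110 104]
gap [0.4685 0.2435 0.046 ] [46 36 29]
gap2 [0.468  0.2437 0.0679] [35 31 24]
far [0.5436 0.2237 0.0082] [188 141  71]
scene [[410.37990579 270.61929775]]
side [[306.02624596 343.53530622]]
293 334 [0.4779 0.2947 0.1225] [ 4 10  4]
300 345 [ 0.4894  0.248  -0.0027] [156 120  84]
311 340 [ 0.4714  0.2271 -0.0012] [173 134  91]
318 350 [0.4439 0.2491 0.0084] [147 116  59]
```

View pics/s4.png

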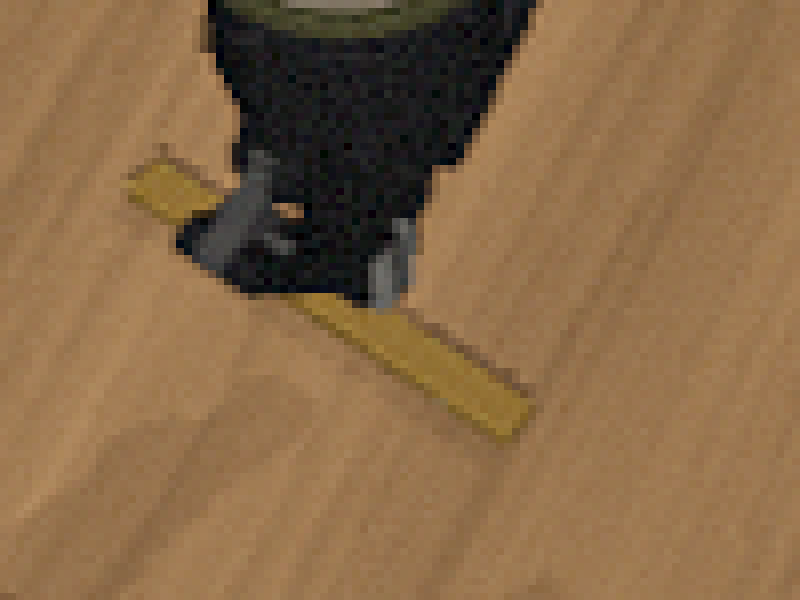

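View pics/c4.png

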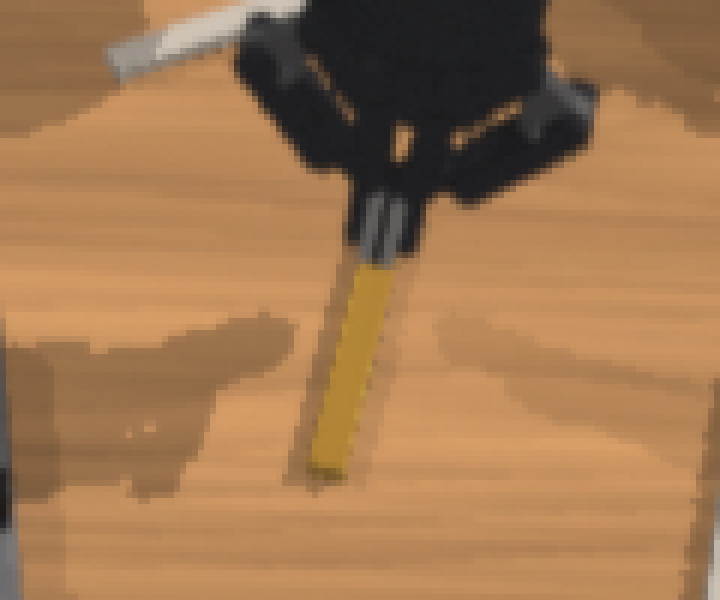

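Run:
```python
from h import *
s=brief()
def cloud(f):
    v,u=np.mgrid[0:480,0:640]; o,d=ray(f,np.c_[u.ravel(),v.ravel()]); P=o+d*f["range_z"].reshape(-1,1); return P,f["pixels"].reshape(-1,3)
M=R.from_rotvec(s["eef_rot"]).as_matrix()
for n in("scene","side","wrist"):
    f=manip.grab_frame(n);P,c=cloud(f); q=(P-s["ee_pos"])@M
    k=(abs(q[:,1])<.03)&(abs(q[:,2])<.02)&(q[:,0]<.05)&(f["range_z"].ravel()>0)&(c.max(1)-c.min(1)<25)
    z=np.sort(P[k,2]); print(n,k.sum(),z[:200:8].round(4))
```

```text
t 7.1 p [0.4775 0.2409 0.0006] x [ 0.e+00  1.e-04 -1.e+00] jaw 75.29 F [-0.64 -0.4   0.19] m [-0.022  0.011 -0.01 ] w 0.0008616496168833647 q [ 0.035  0.482 -0.695  1.826  0.369  0.967  0.496]
scene 685 [0.0376 0.0418 0.0445 0.0466 0.0483 0.0508 0.0526 0.0547 0.0573 0.0598
 0.0624 0.0644 0.0669 0.0682 0.0704 0.073  0.0758 0.0772 0.0786 0.0808
 0.0813 0.0823 0.0839 0.0847 0.0853]
side 233 [0.0342 0.0411 0.0444 0.0504 0.0547 0.0593 0.0626 0.0678 0.0723 0.0763
 0.0797 0.0821 0.0829 0.085  0.0909 0.0946 0.0981 0.1003 0.1015 0.1048
 0.1067 0.1106 0.1128 0.1157 0.1221]
wrist 28297 [0.0334 0.0343 0.0347 0.035  0.0352 0.0356 0.0357 0.0361 0.0362 0.0364
 0.0366 0.0368 0.037  0.0371 0.0373 0.0375 0.0377 0.0379 0.038  0.0381
 0.0382 0.0383 0.0384 0.0385 0.0387]
```

All three cameras agree: the real fingertips stand at z ≈ 0.035 m while the reported TCP is at 0.0006 m. That is a 35 mm offset along the tool, and both closings were in free air above the bar. From here I use true tip height = reported z + 0.0345. I'll open, go down in steps watching the force, and check again.

```bash
python3 -m creep '0.1 0 0 0 0 0 0.2;0.2 0 0 0 0 0 0.2;0.28 0 0 0 0 0 0.2;0.28 0 0 0 0 0 0.2;0.28 0 0 0 0 0 0.2'
python3 - <<'E'
from h import *
s=brief()
f=manip.grab_frame("wrist"); cv2.imwrite("pics/w5.png",f["pixels"][:,:,::-1])
v,u=np.mgrid[0:480,0:640]; o,d=ray(f,np.c_[u.ravel(),v.ravel()]); P=o+d*f["range_z"].reshape(-1,1); c=f["pixels"].reshape(-1,3).astype(int)
M=R.from_rotvec(s["eef_rot"]).as_matrix();q=(P-s["ee_pos"])@M
k=(abs(q[:,1])<.03)&(abs(q[:,2])<.04)&(f["range_z"].ravel()>0)&(c.max(1)-c.min(1)<25)
print(np.sort(P[k,2])[:200:8].round(4))
E
```

```text
clock: 7.75
ee_pos: [0.4772, 0.2409, -0.0278]
eef_rot: [-1.018, 1.32, 1.019]
wrist_force: [0.6, 0.7, 0.2]
gripper_width: 0.401
t 7.75 p [ 0.4772  0.2409 -0.0278] x [-9.e-04 -1.e-04 -1.e+00] jaw 75.3 F [0.59 0.67 0.2 ] m [-0.073 -0.025 -0.065] w 0.4010890703559297 q [ 0.015  0.523 -0.673  1.844  0.403  0.916  0.471]
[0.0031 0.0042 0.0047 0.0049 0.0053 0.0058 0.0061 0.0065 0.0067 0.0068
 0.0071 0.0072 0.0073 0.0074 0.0075 0.0076 0.0077 0.0079 0.008  0.0082
 0.0083 0.0084 0.0085 0.0086 0.0088]
```

View pics/w5.png

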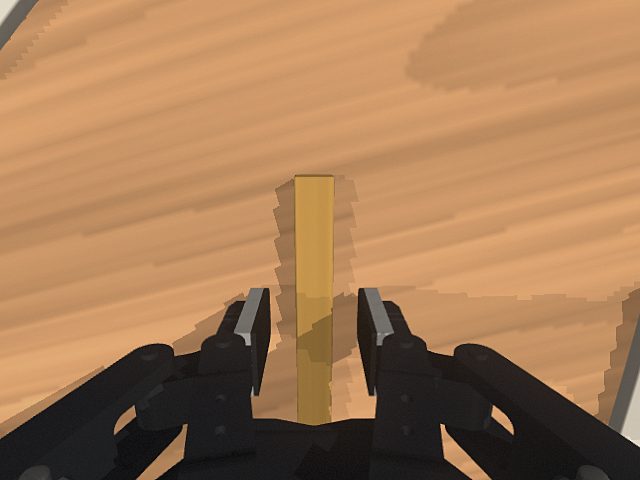

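The wrist view now shows the fingers straddling the bar, pads at (257,290) and (370,290) with the bar at x 297–333. I'll go down 4.5 mm more and close.

```bash
python3 -m creep '0.045 0 0 0 0 0 0.2;0.045 0 0 0 0 0 0.2;0.045 0 0 0 0 0 0.4;0.045 0 0 0 0 0 0.6;0.045 0 0 0 0 0 1;0.045 0 0 0 0 0 1;0.045 0 0 0 0 0 1;0.045 0 0 0 0 0 1'
python3 -c "
from h import *
brief()"
```

```text
clock: 8.6
ee_pos: [0.4799, 0.2421, -0.0291]
eef_rot: [-1.019, 1.315, 1.016]
wrist_force: [-3.4, -2.5, 20.7]
gripper_width: 0.142
t 8.6 p [ 0.4799  0.2421 -0.0291] x [ 0.0051  0.0016 -1.    ] jaw 75.28 F [-3.39 -2.51 20.7 ] m [-0.556  0.626 -0.064] w 0.14153830961264685 q [ 0.013  0.525 -0.671  1.843  0.408  0.909  0.466]
```

Gripped, but the tips bear on the bench with 21 N. I'll regrip about 1.5–4 mm higher so the tips stay clear of the table later.

```bash
python3 -m creep '-0.03 0 0 0 0 0 0.4;-0.045 0 0 0 0 0 0.4;-0.045 0 0 0 0 0 0.4;-0.045 0 0 0 0 0 0.6;-0.045 0 0 0 0 0 1;-0.045 0 0 0 0 0 1;-0.045 0 0 0 0 0 1;-0.045 0 0 0 0 0 1'
python3 -c "
from h import *
brief()"
```

```text
clock: 9.4
ee_pos: [0.4774, 0.2409, -0.0274]
eef_rot: [-1.018, 1.32, 1.018]
wrist_force: [-0.8, -0.5, 2.5]
gripper_width: 0.132
t 9.4 p [ 0.4774  0.2409 -0.0274] x [-1.e-04  1.e-04 -1.e+00] jaw 75.29 F [-0.79 -0.53  2.46] m [-0.112  0.247 -0.002] w 0.13159576370794016 q [ 0.016  0.522 -0.674  1.844  0.403  0.916  0.471]
```

```bash
python3 -m creep '-0.3 0 0 0 0 0 1;-0.6 0 0 0 0 0 1;-0.9 0 0 0 0 0 1;-0.9 0 0 0 0 0 1;-0.9 0 0 0 0 0 1'
python3 - <<'E'
from h import *
s=brief()
f=manip.grab_frame("wrist"); cv2.imwrite("pics/w6.png",f["pixels"][:,:,::-1])
for n in("scene","side"):
    g=manip.grab_frame(n); cv2.imwrite(f"pics/{n}6.png",g["pixels"][:,:,::-1])
E
```

```text
clock: 9.9
ee_pos: [0.4778, 0.2407, 0.0627]
eef_rot: [-1.018, 1.319, 1.017]
wrist_force: [-0.5, -0.7, -2.1]
gripper_width: 0.132
t 9.9 p [0.4778 0.2407 0.0627] x [ 9.e-04  0.e+00 -1.e+00] jaw 75.27 F [-0.55 -0.73 -2.12] m [-0.019  0.001 -0.037] w 0.1318041204732212 q [ 0.073  0.4   -0.735  1.774  0.301  1.082  0.548]
```

View pics/w6.png

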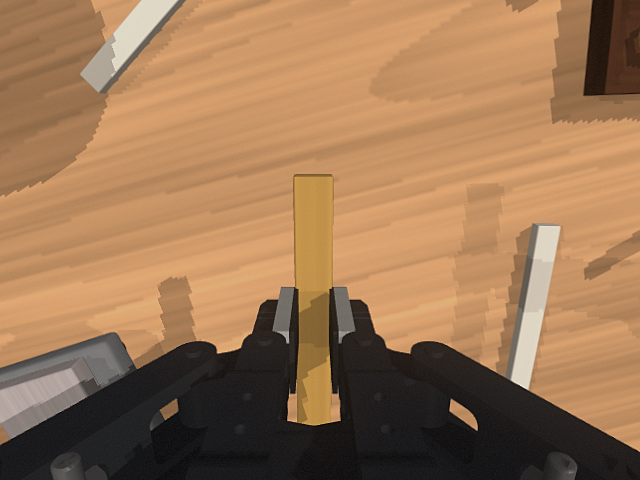

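View pics/scene6.png

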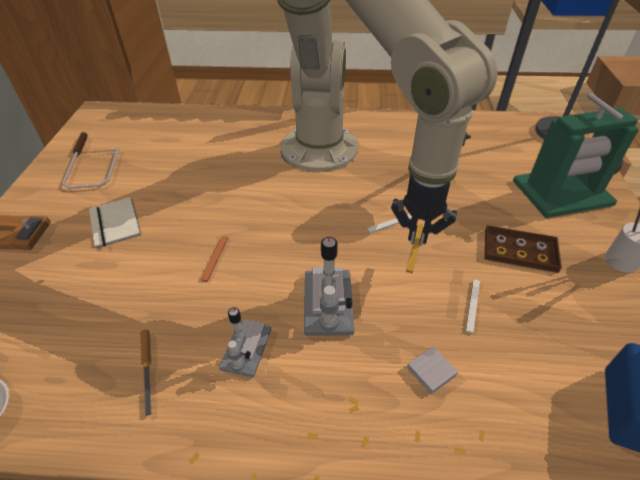

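The bar is held square, spanning (295–333, 175–425) in the wrist view, and the fingers hold it near its middle. Next I plan the carry.

```bash
cat >> h.py <<'E'
A=np.array([.602,.0615]); YAW=.08; U=np.array([np.cos(YAW),np.sin(YAW)]); V=np.array([-U[1],U[0]])
def mic(d,l=0): return A+d*U+l*V
E
python3 -c "
from h import *
brief(); plan([*mic(-.110),.08],YAW+np.pi/2)"
```

```text
t 10.05 p [0.4766 0.2402 0.0612] x [-2.3e-03 -9.0e-04 -1.0e+00] jaw 75.28 F [-0.16  0.24 -1.55] m [0.012 0.037 0.011] w 0.13445463677734742 q [ 0.073  0.402 -0.735  1.775  0.301  1.083  0.548]
shift [-0.187 -0.628 -1.773] turn [-0.3217 -0.0011 -0.0022]
```

```bash
python3 -m creep '-0.19 -0.1 -0.3 -0.08 0 0 1;-0.19 -0.2 -0.6 -0.16 0 0 1;-0.19 -0.3 -0.9 -0.16 0 0 1;-0.19 -0.3 -0.9 -0.16 0 0 1'
python3 -c "
from h import *
brief(); plan([*mic(-.110),.08],YAW+np.pi/2)"
```

```text
clock: 10.45
ee_pos: [0.4837, 0.1404, 0.08]
eef_rot: [-1.139, 1.257, 1.138]
wrist_force: [0.2, -0.1, -1.0]
gripper_width: 0.134
t 10.45 p [0.4837 0.1404 0.08  ] x [-0.0025 -0.003  -1.    ] jaw 84.49 F [ 0.24 -0.07 -0.98] m [-0.056 -0.008 -0.021] w 0.13361062094020218 q [ 0.299  0.315 -0.757  1.831  0.244  1.094  0.928]
shift [ 0.003 -0.17  -0.864] turn [-0.1682 -0.0029 -0.0024]
```

```bash
python3 -m creep '0 -0.1 -0.3 -0.08 0 0 1;0 -0.15 -0.6 -0.16 0 0 1;0 -0.17 -0.86 -0.168 0 0 1;0 -0.17 -0.86 -0.168 0 0 1;0 -0.17 -0.86 -0.168 0 0 1'
python3 - <<'E'
from h import *
brief(); plan([*mic(-.110),.08],YAW+np.pi/2)
for n in("scene","side","wrist"):
    g=manip.grab_frame(n); cv2.imwrite(f"pics/{n}7.png",g["pixels"][:,:,::-1] if n=="wrist" else cv2.resize(g["pixels"][190:350,220:420,::-1],(750,600)))
E
```

```text
clock: 10.95
ee_pos: [0.4924, 0.0588, 0.0808]
eef_rot: [-1.27, 1.169, 1.273]
wrist_force: [-0.2, 0.3, -1.2]
gripper_width: 0.134
t 10.95 p [0.4924 0.0588 0.0808] x [-1.5e-03  4.0e-04 -1.0e+00] jaw 94.87 F [-0.19  0.29 -1.16] m [ 0.094  0.022 -0.02 ] w 0.13434530082836882 q [ 0.473  0.294 -0.759  1.851  0.226  1.086  1.285]
shift [ 0.008  0.005 -0.061] turn [ 0.0048  0.0005 -0.0014]
```

View pics/scene7.png

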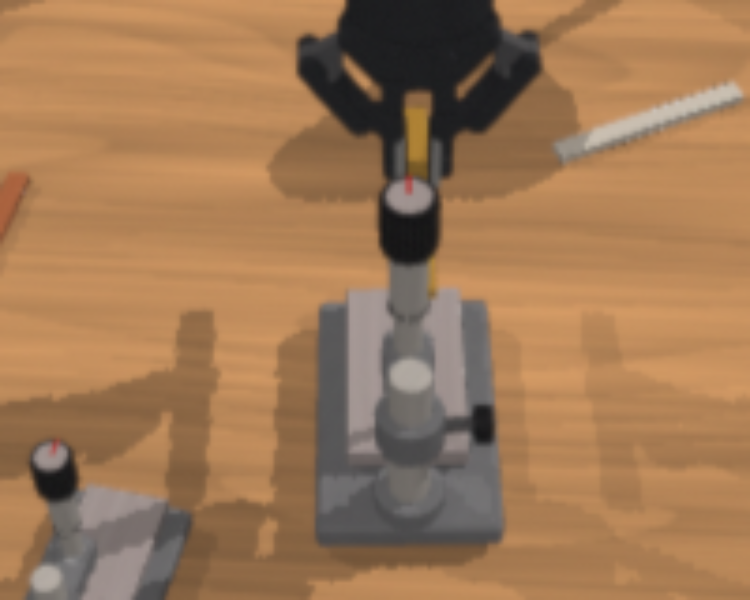

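View pics/side7.png

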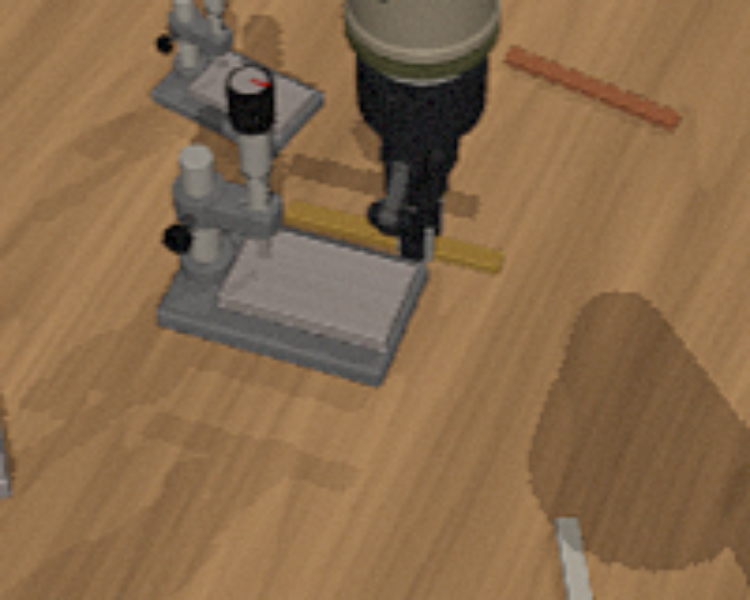

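View pics/wrist7.png

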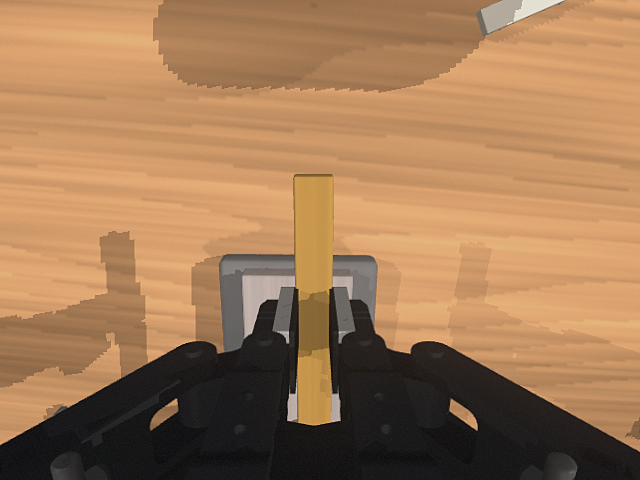

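The bar hangs over the front of the table, aligned with it. In the wrist view the base's front edge spans x 221–377 at row ~258. I'll cross-check the lateral centre with that.

Run:
```python
from h import *
f=manip.grab_frame("wrist")
c=onz(f,[(221,262),(377,262),(221,330),(377,330)],.022); print(c.round(4), c[:2].mean(0))
t=onz(f,[(243,277)],.036);print(t)
print("base front centre model",mic(-.1))
b=onz(f,[(295,200),(333,200),(297,290),(333,290),(313.5,176)],.116); print("bar",b.round(4))
s=brief()
for p in (c[:2].mean(0),): print("along/lat of base front", (p[:2]-A)@U,(p[:2]-A)@V)
```

```text
[[0.5115 0.0046 0.022 ]
 [0.5029 0.1008 0.022 ]
 [0.5588 0.0056 0.022 ]
 [0.5496 0.1072 0.022 ]] [0.50720687 0.05271299 0.022     ]
[[0.51444163 0.02076018 0.036     ]]
base front centre model [0.50231983 0.05350853]
bar [[0.4506 0.0503 0.116 ]
 [0.4494 0.0636 0.116 ]
 [0.4848 0.0536 0.116 ]
 [0.4836 0.0671 0.116 ]
 [0.4417 0.056  0.116 ]]
t 11.15 p [0.4927 0.0605 0.0815] x [-3.e-04  7.e-04 -1.e+00] jaw 95.08 F [ 0.87  0.34 -1.34] m [-0.01   0.062  0.044] w 0.13600652847991562 q [ 0.471  0.293 -0.76   1.85   0.226  1.087  1.286]
along/lat of base front -0.09519216347270143 -0.001183545329502984
```

```bash
sed -i 's/^A=np.array(\[.602,.0615\])/A=np.array([.604,.061])/' h.py
python3 -c "
from h import *
brief(); plan([*mic(-.102),.018],.083+np.pi/2)"
```

```text
t 11.15 p [0.4927 0.0605 0.0815] x [-3.e-04  7.e-04 -1.e+00] jaw 95.08 F [ 0.87  0.34 -1.34] m [-0.01   0.062  0.044] w 0.13600652847991562 q [ 0.471  0.293 -0.76   1.85   0.226  1.087  1.286]
shift [ 0.634 -0.09  -0.085] turn [ 0.0055  0.0007 -0.0002]
```

```bash
python3 -m creep '0 -0.09 -0.085 0.005 0 0 1;0 -0.09 -0.085 0.005 0 0 1;0.3 -0.09 -0.085 0.005 0 0 1;0.63 -0.09 -0.085 0.005 0 0 1;0.63 -0.09 -0.085 0.005 0 0 1;0.63 -0.09 -0.085 0.005 0 0 1'
python3 -c "
from h import *
brief(); plan([*mic(-.102),.0086],.083+np.pi/2)"
```

```text
clock: 11.75
ee_pos: [0.5023, 0.0515, 0.0188]
eef_rot: [-1.268, 1.17, 1.271]
wrist_force: [0.7, -0.0, -0.5]
gripper_width: 0.135
t 11.75 p [0.5023 0.0515 0.0188] x [-1.5e-03  5.0e-04 -1.0e+00] jaw 94.68 F [ 0.7  -0.02 -0.47] m [ 0.014 -0.051 -0.04 ] w 0.13526030143973122 q [ 0.437  0.397 -0.716  1.888  0.312  0.971  1.233]
shift [ 0.102 -0.001  0.013] turn [-0.0012  0.0006 -0.0014]
```

```bash
python3 -m creep '0.03 0 0.01 0 0 0 1;0.06 0 0.01 0 0 0 1;0.08 0 0.01 0 0 0 1;0.08 0 0.01 0 0 0 1'
python3 -c "
from h import *
brief()"
python3 -m creep '0.01 0 0 0 0 0 1;0.02 0 0 0 0 0 1;0.025 0 0 0 0 0 1'
python3 - <<'E'
from h import *
brief()
for n in("scene","side"):
    g=manip.grab_frame(n); cv2.imwrite(f"pics/{n}8.png",cv2.resize(g["pixels"][210:330,240:390,::-1],(750,600)))
E
```

```text
clock: 12.15
ee_pos: [0.5026, 0.0523, 0.0108]
eef_rot: [-1.269, 1.169, 1.269]
wrist_force: [0.3, 0.5, -1.9]
gripper_width: 0.133
t 12.15 p [0.5026 0.0523 0.0108] x [ 3.e-04 -1.e-04 -1.e+00] jaw 94.67 F [ 0.3   0.45 -1.89] m [-0.03   0.04  -0.039] w 0.1331561728216077 q [ 0.429  0.409 -0.71   1.895  0.323  0.954  1.222]
clock: 12.45
ee_pos: [0.5025, 0.0523, 0.0081]
eef_rot: [-1.269, 1.17, 1.269]
wrist_force: [0.5, -0.3, -1.9]
gripper_width: 0.136
t 12.45 p [0.5025 0.0523 0.0081] x [-0.e+00  1.e-04 -1.e+00] jaw 94.67 F [ 0.53 -0.33 -1.86] m [ 0.121 -0.017  0.014] w 0.1362333441329046 q [ 0.427  0.413 -0.708  1.897  0.327  0.949  1.219]
```

View pics/scene8.png

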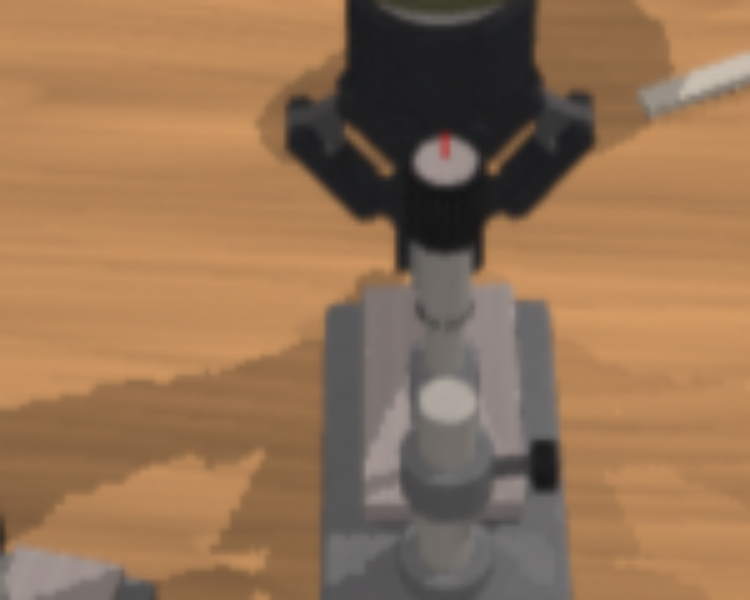

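View pics/side8.png

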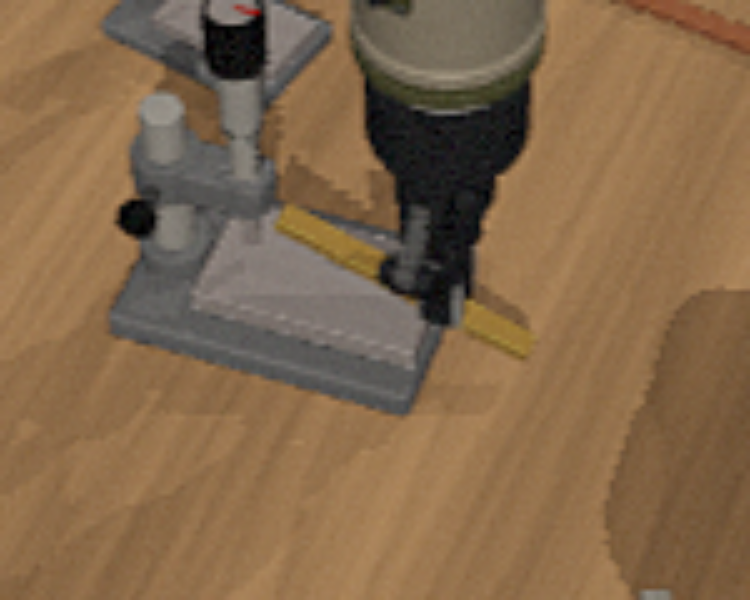

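The side view shows the bar tilted now (slope 0.53 in the image against the table's 0.27), so it has pitched in the pads. I'll measure it.

Run:
```python
from h import *
g=manip.grab_frame("side"); m=yellow(g)
ys,xs=np.nonzero(m); k=(xs>290)&(xs<350)&(ys>245)&(ys<285); xs,ys=xs[k],ys[k]
o,d=ray(g,np.c_[xs,ys]); P=o+d*g["range_z"][ys,xs][:,None]
al=(P[:,:2]-A)@U; la=(P[:,:2]-A)@V
i=np.argsort(al)
for j in np.array_split(i,10): print(al[j].mean().round(4),np.median(la[j]).round(4),np.median(P[j,2]).round(4),P[j,2].max().round(4))
print(al.min(),al.max())
# table top depth points
for u,v in((290,262),(300,270),(310,275)):
    o,d=ray(g,(u,v)); print((o+d[0]*g["range_z"][v,u]).round(4))
```

```text
-0.1519 0.0038 0.0261 1.0632
-0.134 0.003 0.0281 0.0337
-0.1256 0.0028 0.0312 0.0351
-0.1174 0.0016 0.0348 0.1073
-0.0727 0.0057 0.0582 0.1333
-0.0574 0.0047 0.0605 0.0658
-0.049 0.0043 0.0635 0.0702
-0.0403 0.0036 0.0672 0.0716
-0.0317 0.0035 0.07 0.0761
-0.022 0.0035 0.0737 0.0775
-0.35632646214597397 0.0014885026070641486
[0.6018 0.0649 0.0342]
[0.5689 0.0765 0.0321]
[0.5383 0.0839 0.0367]
```

The bar touched the table's front edge just ahead of the grip and pivoted 22° nose-up. I'll take it back to open bench, set it flat there, and regrip nearer its centre so the grip stays over the table.

```bash
python3 -m creep '-0.3 0.1 0 0 0 0 1;-0.6 0.1 0 0 0 0 1;-0.8 0.1 0.2 0 0 0 1;-0.8 0.1 0.5 0 0 0 1;-0.8 0.1 0.9 0 0 0 1;-0.8 0.1 0.9 0 0 0 1'
python3 -c "
from h import *
brief(); plan([.478,.235,.0],.0+np.pi/2)"
```

```text
clock: 13.2
ee_pos: [0.484, 0.1477, 0.089]
eef_rot: [-1.273, 1.162, 1.275]
wrist_force: [-0.3, 0.2, -0.7]
gripper_width: 0.129
t 13.2 p [0.484  0.1477 0.089 ] x [ 0.0012  0.0034 -1.    ] jaw 95.12 F [-0.3   0.18 -0.7 ] m [ 0.041  0.046 -0.045] w 0.12946522916449604 q [ 0.328  0.315 -0.804  1.819  0.249  1.11   1.098]
shift [ 0.893 -0.016  0.872] turn [0.0854 0.0032 0.0013]
```

```bash
python3 -c "
from h import *
z=np.load('f0.npz'); S={k[1:]:z[k] for k in z.files if k[0]=='S'}
print(onz(S,[(370,230),(417,214),(475,283),(471,331),(485,230),(485,262)],.008).round(3))"
python3 -m creep '0 0 0.3 0.04 0 0 1;0 0 0.6 0.085 0 0 1;0 0 0.87 0.085 0 0 1;0.2 0 0.87 0.085 0 0 1;0.3 0 0.87 0.085 0 0 1;0.3 0 0.87 0.085 0 0 1'
python3 -c "
from h import *
brief()"
```

```text
[[0.358 0.151 0.008]
 [0.292 0.27  0.008]
 [0.511 0.377 0.008]
 [0.636 0.348 0.008]
 [0.341 0.43  0.008]
 [0.447 0.41  0.008]]
clock: 13.8
ee_pos: [0.4771, 0.2264, 0.0564]
eef_rot: [-1.203, 1.217, 1.205]
wrist_force: [0.7, -0.2, -1.0]
gripper_width: 0.137
t 13.8 p [0.4771 0.2264 0.0564] x [-0.0033 -0.0017 -1.    ] jaw 89.53 F [ 0.65 -0.22 -1.05] m [-0.005  0.025  0.022] w 0.1365645200297077 q [ 0.135  0.411 -0.782  1.792  0.325  1.077  0.799]
```

```bash
python3 -m creep '0.3 0 0 0 0 0 1;0.5 0 0 0 0 0 1;0.58 0 0 0 0 0 1;0.65 0 0 0 0 0 1;0.7 0 0 0 0 0 1;0.75 0 0 0 0 0 1;0.79 0 0 0 0 0 1;0.82 0 0 0 0 0 1;0.82 0 0 0 0 0 1'
python3 -c "
from h import *
brief()
g=manip.grab_frame('side'); cv2.imwrite('pics/s9.png',cv2.resize(g['pixels'][270:370,230:360,::-1],(780,600)))"
```

```text
clock: 14.7
ee_pos: [0.4804, 0.2283, -0.0222]
eef_rot: [-1.204, 1.209, 1.201]
wrist_force: [2.0, -1.6, 5.8]
gripper_width: 0.133
t 14.7 p [ 0.4804  0.2283 -0.0222] x [ 0.0039  0.0011 -1.    ] jaw 89.52 F [ 2.02 -1.56  5.81] m [-0.221 -0.081  0.088] w 0.13322485418362884 q [ 0.079  0.52  -0.723  1.851  0.426  0.926  0.723]
```

View pics/s9.png

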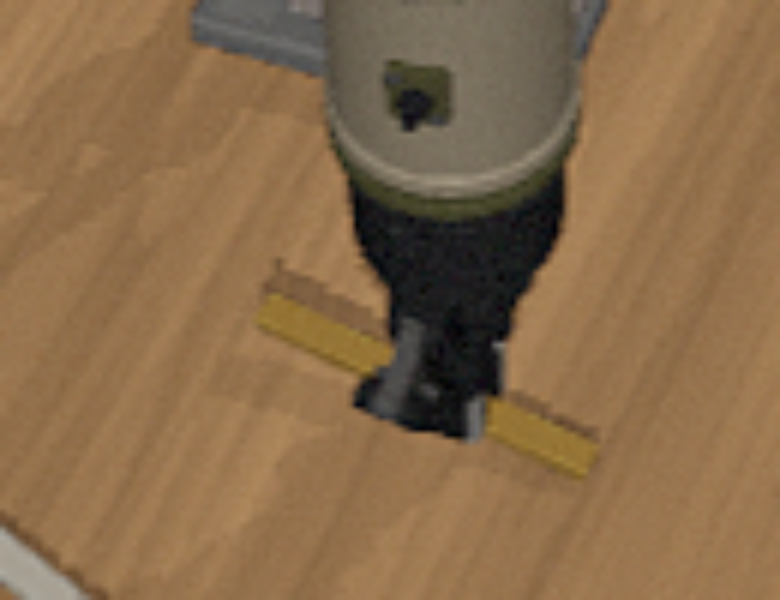

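Nearly flat on the bench. I'll open, rise and measure again with the wrist camera.

```bash
python3 -m creep '0 0 0 0 0 0 0.2;0 0 0 0 0 0 0;0 0 0 0 0 0 0;-0.4 0.6 0 0 0 0 0;-0.8 0.6 0 0 0 0 0;-1 0.6 0 0 0 0 0;-1 0.6 0 0 0 0 0;-1 0.6 0 0 0 0 0'
cat >> h.py <<'E'
def wbar():
    f=manip.grab_frame("wrist"); m=yellow(f); n,l,s,c=cv2.connectedComponentsWithStats(m.astype(np.uint8)); i=1+np.argmax(s[1:,4]); print(s[i],c[i]); r=barpose(f,l==i,.008); print(r); return f,r
E
python3 - <<'E'
from h import *
s=brief(); f,r=wbar(); cv2.imwrite("pics/w10.png",f["pixels"][:,:,::-1])
E
```

```text
clock: 15.55
ee_pos: [0.4187, 0.2282, 0.0765]
eef_rot: [-1.204, 1.212, 1.202]
wrist_force: [0.1, 0.1, -0.1]
gripper_width: 0.5
t 15.55 p [0.4187 0.2282 0.0765] x [ 1.6e-03 -1.0e-04 -1.0e+00] jaw 89.54 F [ 0.12  0.07 -0.11] m [0.    0.015 0.008] w 0.5000815350460812 q [ 0.183  0.273 -0.85   1.903  0.234  1.067  0.8  ]
[ 304  250   22  176 3437] [315.07506546 335.75792843]
(array([0.49575818, 0.22874844]), [0.01362650003284216, 0.13608074188232422], np.float32(0.003914499), array([0.49094358, 0.228711  ], dtype=float32))
```

View pics/w10.png

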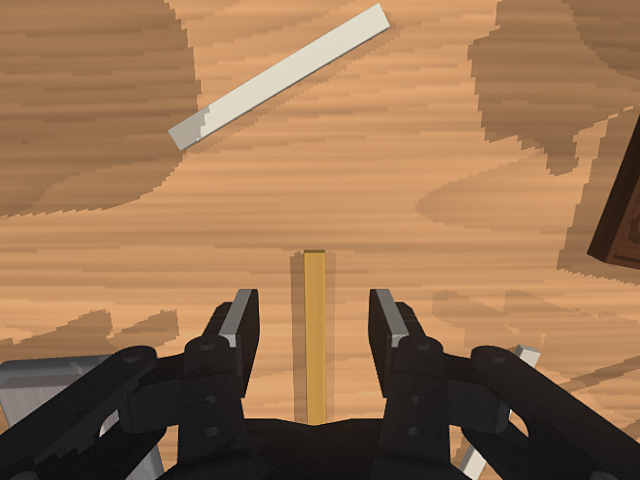

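The wrist view shows the bar flat at x 304–326 with its near end at row 250. I'll regrip 8 mm behind its centre.

```bash
python3 -m creep '0 -0.71 0 0 0 0 0.2;0 -0.71 0 0 0 0 0.2;0.3 -0.71 0 0 0 0 0.2;0.6 -0.71 0 0 0 0 0.2;0.9 -0.71 0 0 0 0 0.2;0.9 -0.71 0 0 0 0 0.2;0.9 -0.71 0 0 0 0 0.2'
python3 -c "
from h import *
brief(); plan([.490,.2287,-.027],.004+np.pi/2)"
```

```text
clock: 16.3
ee_pos: [0.4882, 0.2278, -0.0147]
eef_rot: [-1.203, 1.215, 1.206]
wrist_force: [-0.9, 0.1, 0.1]
gripper_width: 0.398
t 16.3 p [ 0.4882  0.2278 -0.0147] x [-2.9e-03 -3.0e-04 -1.0e+00] jaw 89.6 F [-0.86  0.08  0.13] m [-0.012 -0.019 -0.012] w 0.39846364480802465 q [ 0.091  0.529 -0.735  1.821  0.425  0.958  0.736]
shift [ 0.123 -0.019  0.009] turn [-0.0106 -0.0003 -0.0028]
```

```bash
python3 -m creep '0.12 0 0.01 -0.01 0 0 0.2;0.12 0 0.01 -0.01 0 0 0.2;0.12 0 0.01 -0.01 0 0 0.2;0.12 0 0.01 -0.01 0 0 0.5;0.12 0 0.01 -0.01 0 0 1;0.12 0 0.01 -0.01 0 0 1;0.12 0 0.01 -0.01 0 0 1;0.12 0 0.01 -0.01 0 0 1'
python3 -c "
from h import *
brief()"
python3 -m creep '-0.2 0 0 0 0 0 1;-0.4 0 0 0 0 0 1;-0.7 0 0 0 0 0 1;-0.9 0 0 0 0 0 1;-0.9 0 0 0 0 0 1;-0.9 0 0 0 0 0 1'
python3 - <<'E'
from h import *
brief();plan([*mic(-.092),.063],.083+np.pi/2)
f=manip.grab_frame("wrist"); m=yellow(f); n,l,s,c=cv2.connectedComponentsWithStats(m.astype(np.uint8)); i=1+np.argmax(s[1:,4]); print(s[i])
v,u=np.nonzero(l==i); o,d=ray(f,np.c_[u,v]); P=o+d*f["range_z"][v,u][:,None]
for r in (s[i][1]+3,s[i][1]+20,s[i][1]+40,s[i][1]+80,s[i][1]+120,s[i][1]+160):
    k=v==r
    if k.any(): print(r,np.median(P[k],0).round(4))
print(P[v<s[i][1]+3].mean(0))
E
```

```text
clock: 17.1
ee_pos: [0.4897, 0.229, -0.025]
eef_rot: [-1.212, 1.207, 1.211]
wrist_force: [-0.7, -0.8, 6.1]
gripper_width: 0.132
t 17.1 p [ 0.4897  0.229  -0.025 ] x [ 1.2e-03  2.0e-04 -1.0e+00] jaw 90.16 F [-0.69 -0.81  6.12] m [-0.192  0.348 -0.021] w 0.13195508260775035 q [ 0.083  0.545 -0.728  1.827  0.443  0.937  0.732]
clock: 17.7
ee_pos: [0.4892, 0.2285, 0.064]
eef_rot: [-1.212, 1.208, 1.211]
wrist_force: [0.3, 0.6, -1.1]
gripper_width: 0.13
t 17.7 p [0.4892 0.2285 0.064 ] x [ 5.e-04 -2.e-04 -1.e+00] jaw 90.15 F [ 0.26  0.61 -1.11] m [-0.026  0.029 -0.012] w 0.1303603826779396 q [ 0.142  0.427 -0.794  1.757  0.339  1.099  0.81 ]
shift [ 0.01  -0.226 -1.75 ] turn [-0.0768 -0.0002  0.0005]
[ 294  149   40  277 9292]
152 [0.43   0.2284 0.0975]
169 [0.4358 0.2282 0.0976]
189 [0.4428 0.228  0.0973]
229 [0.4574 0.2283 0.0974]
269 [0.4729 0.2287 0.0973]
309 [0.4894 0.2285 0.0972]
[0.42944266 0.22838302 0.09570126]
```

The bar is held level: its top reads z 0.0972–0.0976 along the whole visible length.

```bash
python3 -m creep '0 -0.1 -0.4 -0.02 0 0 1;0 -0.12 -0.7 -0.04 0 0 1;0 -0.12 -0.9 -0.04 0 0 1;0 -0.12 -0.9 -0.04 0 0 1'
python3 -m creep '0 0 -0.4 -0.02 0 0 1;0 -0.02 -0.6 -0.037 0 0 1;0 -0.02 -0.78 -0.037 0 0 1;0 -0.02 -0.78 -0.037 0 0 1;0 -0.02 -0.78 -0.037 0 0 1'
python3 -c "
from h import *
brief(); plan([*mic(-.092),.0145],.083+np.pi/2)"
```

```text
clock: 18.15
ee_pos: [0.5009, 0.1344, 0.0623]
eef_rot: [-1.239, 1.194, 1.239]
wrist_force: [0.2, 0.4, -1.8]
gripper_width: 0.128
clock: 18.65
ee_pos: [0.5064, 0.0619, 0.0635]
eef_rot: [-1.269, 1.169, 1.272]
wrist_force: [0.2, 0.6, -1.2]
gripper_width: 0.127
t 18.65 p [0.5064 0.0619 0.0635] x [-1.2e-03  8.0e-04 -1.0e+00] jaw 94.79 F [ 0.19  0.59 -1.19] m [ 0.015  0.007 -0.016] w 0.12731804880993522 q [ 0.473  0.357 -0.781  1.833  0.284  1.067  1.239]
shift [ 0.49  -0.053 -0.088] turn [ 0.0006  0.0008 -0.001 ]
```

```bash
python3 -m creep '0 -0.05 -0.08 0 0 0 1;0.1 -0.05 -0.08 0 0 0 1;0.3 -0.05 -0.08 0 0 0 1;0.48 -0.05 -0.08 0 0 0 1;0.48 -0.05 -0.08 0 0 0 1;0.48 -0.05 -0.08 0 0 0 1'
python3 -c "
from h import *
brief(); plan([*mic(-.092),.0106],.083+np.pi/2)"
```

```text
clock: 19.25
ee_pos: [0.5127, 0.0543, 0.0163]
eef_rot: [-1.271, 1.168, 1.272]
wrist_force: [-0.1, -0.0, -1.0]
gripper_width: 0.128
t 19.25 p [0.5127 0.0543 0.0163] x [-4.e-04  7.e-04 -1.e+00] jaw 94.85 F [-0.07 -0.05 -1.03] m [ 0.024 -0.044  0.003] w 0.12831428988506247 q [ 0.449  0.431 -0.745  1.863  0.347  0.981  1.209]
shift [ 0.057  0.004 -0.006] turn [ 0.0016  0.0007 -0.0004]
```

```bash
python3 -m creep '0.02 0 0 0 0 0 1;0.035 0 0 0 0 0 1;0.035 0 0 0 0 0 1'
python3 - <<'E'
from h import *
s=brief()
g=manip.grab_frame("side"); m=yellow(g); cv2.imwrite("pics/s11.png",cv2.resize(g["pixels"][210:310,250:375,::-1],(750,600)))
ys,xs=np.nonzero(m); k=(xs>290)&(xs<350)&(ys>235)&(ys<295); xs,ys=xs[k],ys[k]
o,d=ray(g,np.c_[xs,ys]); P=o+d*g["range_z"][ys,xs][:,None]
al=(P[:,:2]-A)@U; la=(P[:,:2]-A)@V;k=(abs(la)<.02)&(P[:,2]<.09);al,la,P=al[k],la[k],P[k]
for j in np.array_split(np.argsort(al),8): print(al[j].mean().round(4),np.median(la[j]).round(4),np.median(P[j,2]).round(4))
print(al.min(),al.max())
f=manip.grab_frame("wrist"); u,v=313,200
for v in (170,200,240): 
    o,d=ray(f,(u,v)); print((o+d[0]*f["range_z"][v,u]).round(4))
E
```

```text
clock: 19.55
ee_pos: [0.5129, 0.0535, 0.013]
eef_rot: [-1.271, 1.168, 1.27]
wrist_force: [-0.1, -0.7, -1.0]
gripper_width: 0.13
t 19.55 p [0.5129 0.0535 0.013 ] x [ 8.e-04  0.e+00 -1.e+00] jaw 94.79 F [-0.1  -0.71 -0.98] m [0.003 0.047 0.021] w 0.13015598721118463 q [ 0.447  0.435 -0.742  1.866  0.352  0.974  1.205]
-0.1478 0.0027 0.0437
-0.1353 0.0025 0.0446
-0.1228 0.0033 0.0442
-0.1108 0.0035 0.0443
-0.0742 0.0066 0.0437
-0.0503 0.0036 0.0438
-0.0364 0.0036 0.0442
-0.022 0.0029 0.0439
-0.15395796427836922 -0.010912371821347747
[0.4599 0.0489 0.0467]
[0.4705 0.0498 0.0465]
[0.4854 0.051  0.046 ]
```

View pics/s11.png

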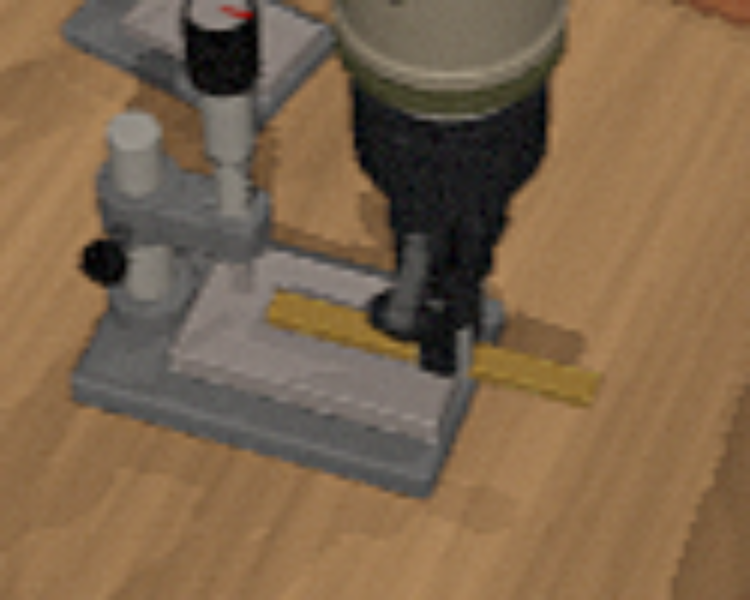

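Run:
```python
from h import *
g=manip.grab_frame("side")
cv2.imwrite("pics/s12.png",cv2.resize(g["pixels"][240:280,270:320,::-1],(800,640)[:2] and (750,600),interpolation=0))
for z in(.047,.050):
    p=onz(g,[(290.8,258.3)],z)[0]; print(z,(p[:2]-A)@U,(p[:2]-A)@V)
```

```text
0.047 -0.0038270946363980133 0.0018488929338710918
0.05 -0.00486777352196967 0.004095343374877345
```

View pics/s12.png

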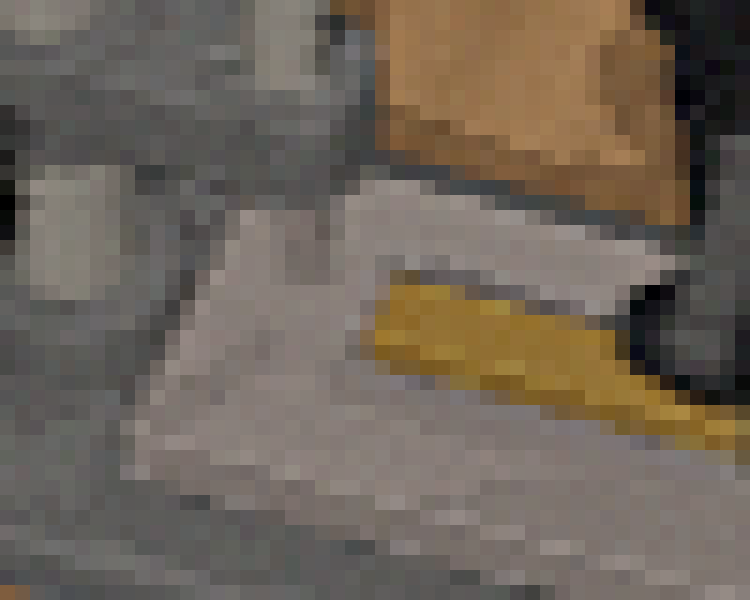

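The view shows the spindle tip at about (290,259) and the bar end at (295,262), on its line to within about 1–2 mm. I'll lower a touch, shift 1 mm and slide the bar in 20 mm.

```bash
python3 -m creep '0.01 0 -0.01 0 0 0 1;0.015 0 -0.01 0 0 0 1;0.015 0 -0.01 0 0 0 1'
python3 -c "
from h import *
brief()"
```

```text
clock: 20.0
ee_pos: [0.5127, 0.0523, 0.0111]
eef_rot: [-1.27, 1.169, 1.27]
wrist_force: [-0.0, 0.2, -0.6]
gripper_width: 0.131
t 20.0 p [0.5127 0.0523 0.0111] x [ 0.  0. -1.] jaw 94.78 F [-0.02  0.19 -0.62] m [-0.011 -0.017 -0.026] w 0.13140724486171357 q [ 0.448  0.438 -0.74   1.868  0.354  0.971  1.206]
```

```bash
python3 -m creep '0 -0.04 0 0 0 0 1;0 -0.08 0 0 0 0 1;0 -0.12 0 0 0 0 1;0 -0.16 0 0 0 0 1;0 -0.2 0 0 0 0 1;0 -0.2 0 0 0 0 1'
python3 -c "
from h import *
brief()"
python3 -m creep '0.008 0 0 0 0 0 1;0.008 0 0 0 0 0 1'
python3 - <<'E'
from h import *
s=brief()
g=manip.grab_frame("side"); cv2.imwrite("pics/s13.png",cv2.resize(g["pixels"][220:300,260:360,::-1],(750,600),interpolation=0))
f=manip.grab_frame("wrist"); u,v=313,200
for v in (170,200,240): 
    o,d=ray(f,(u,v)); print((o+d[0]*f["range_z"][v,u]).round(4))
E
```

```text
clock: 20.6
ee_pos: [0.5332, 0.0543, 0.0111]
eef_rot: [-1.27, 1.168, 1.27]
wrist_force: [-0.6, 0.1, -1.0]
gripper_width: 0.131
t 20.6 p [0.5332 0.0543 0.0111] x [ 3.e-04  5.e-04 -1.e+00] jaw 94.78 F [-0.64  0.12 -1.03] m [ 0.039  0.026 -0.002] w 0.1306637835559621 q [ 0.425  0.476 -0.727  1.815  0.372  0.991  1.2  ]
clock: 20.8
ee_pos: [0.5331, 0.0543, 0.011]
eef_rot: [-1.271, 1.168, 1.27]
wrist_force: [0.0, 0.7, 4.4]
gripper_width: 0.128
t 20.8 p [0.5331 0.0543 0.011 ] x [ 0.0011 -0.     -1.    ] jaw 94.79 F [0.03 0.74 4.41] m [-0.06   0.114 -0.012] w 0.12778104757235836 q [ 0.425  0.476 -0.727  1.816  0.373  0.99   1.199]
[0.4802 0.0497 0.0446]
[0.4908 0.0506 0.0444]
[0.5057 0.0518 0.0437]
```

View pics/s13.png

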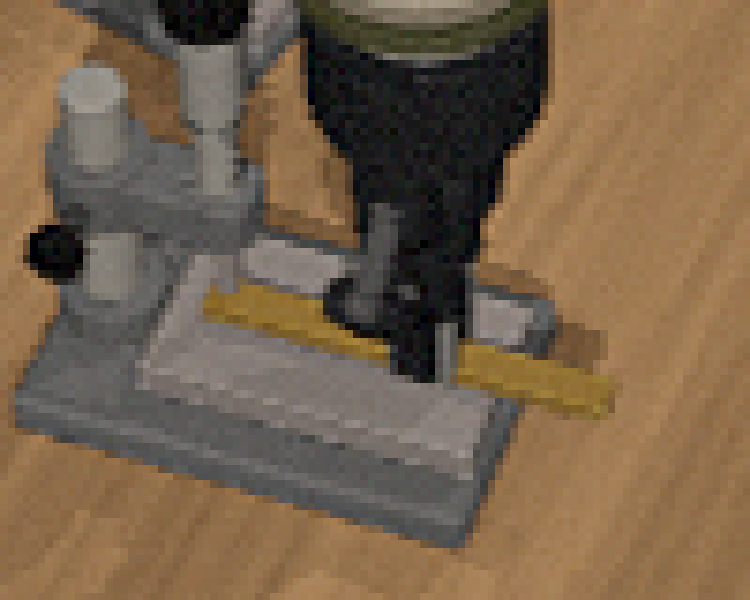

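The spindle tip at about (229,292) in the crop sits over the bar, about 8 mm in from its end, and the bar bears on the table with about 5 N. Now I release it.

```bash
python3 -m creep '-0.008 0 0 0 0 0 0.6;-0.008 0 0 0 0 0 0.4;-0.008 0 0 0 0 0 0.3;-0.008 0 0 0 0 0 0.3;-0.3 0 0 0 0 0 0.3;-0.6 0 0 0 0 0 0.3;-1 0.3 0 0 0 0 0.2;-1 0.3 0 0 0 0 0.2;-1 0.3 0 0 0 0 0.2'
python3 - <<'E'
from h import *
s=brief(); 
f=manip.grab_frame("wrist"); cv2.imwrite("pics/w14.png",f["pixels"][:,:,::-1])
g=manip.grab_frame("side"); cv2.imwrite("pics/s14.png",cv2.resize(g["pixels"][200:300,260:385,::-1],(750,600)))
print(barpose(g,comp(yellow(g),(315,270)),.044))
E
```

```text
clock: 21.8
ee_pos: [0.5031, 0.0513, 0.1113]
eef_rot: [-1.272, 1.168, 1.268]
wrist_force: [-0.0, -0.3, -1.1]
gripper_width: 0.401
t 21.8 p [0.5031 0.0513 0.1113] x [ 0.0025 -0.0012 -1.    ] jaw 94.77 F [-0.04 -0.29 -1.15] m [-0.038 -0.029  0.015] w 0.4014876958285415 q [ 0.526  0.286 -0.805  1.794  0.226  1.154  1.303]
(array([0.53879333, 0.05969194]), [0.018497129902243614, 0.13857316970825195], np.float32(0.089442216), array([0.5359864 , 0.05929562], dtype=float32))
```

View pics/w14.png

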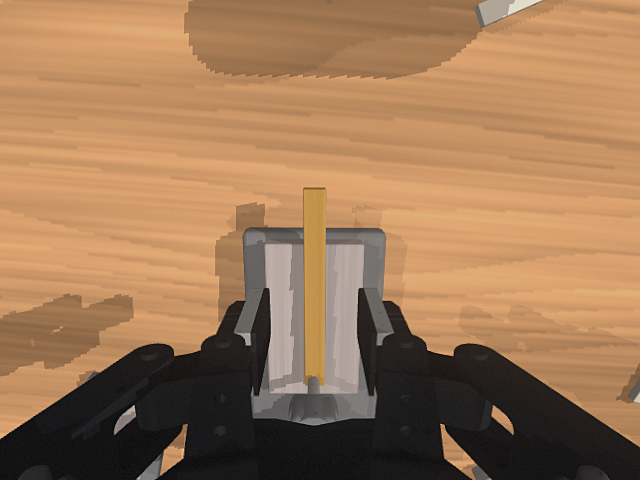

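View pics/s14.png

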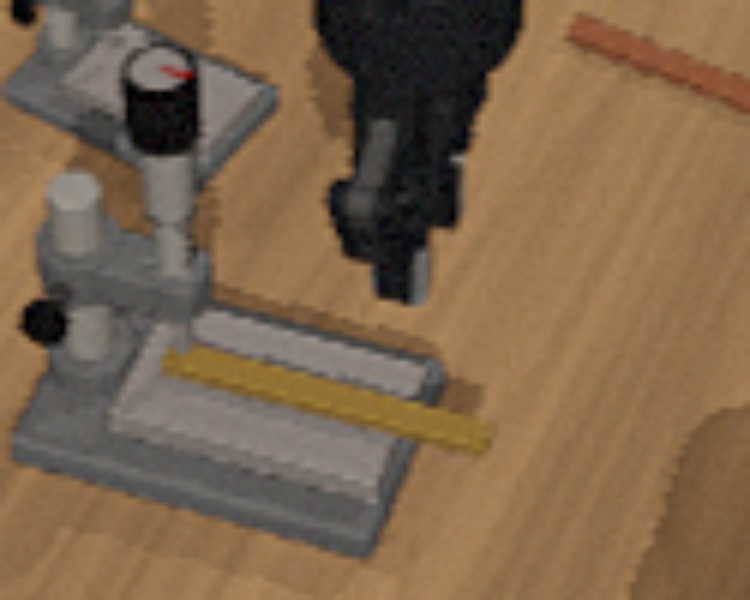

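Run:
```python
from h import *
f=manip.grab_frame("wrist"); cv2.imwrite("pics/w15.png",cv2.resize(f["pixels"][350:430,270:370,::-1],(750,600),interpolation=0))
for p,z in(((313.5,376),.049),((308,384),.044),((322,384),.044),((315,188),.044)):
    q=onz(f,[p],z)[0]; print(p,q.round(4),((q[:2]-A)@U).round(4),((q[:2]-A)@V).round(4))
```

```text
(313.5, 376) [0.5988 0.0591 0.049 ] -0.0054 -0.0015
(308, 384) [0.6092 0.0561 0.044 ] 0.0048 -0.0053
(322, 384) [0.6083 0.0658 0.044 ] 0.0047 0.0045
(315, 188) [0.4713 0.0494 0.044 ] -0.1332 -0.001
```

View pics/w15.png

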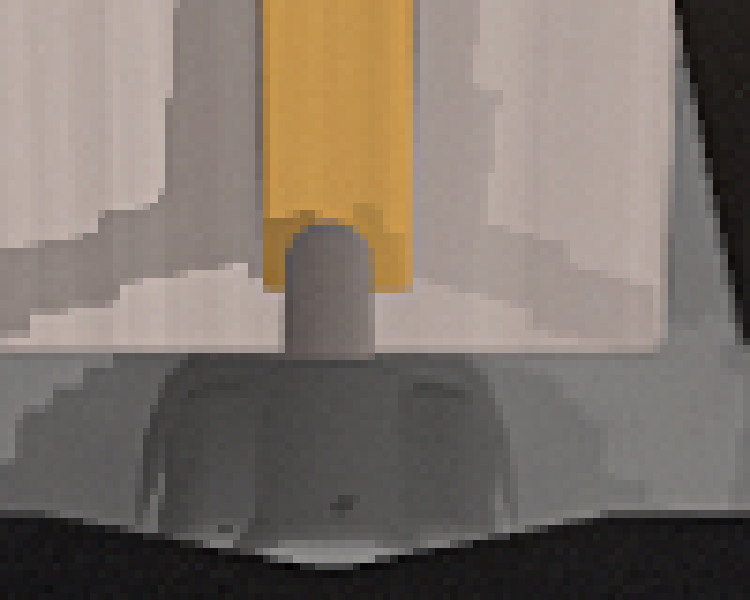

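The spindle (column ~314) is centred on the bar (263–413 in the crop, centre ~315), and the bar end lies about 7 mm past the spindle axis. Now the knob: rise, open, and look at it from above.

```bash
python3 -m creep '-0.5 0 0 0 0 0 -0.5;-1 0 0 0 0 0 -1;-1 0 0 -0.1 0 0 -1;-1 0 0 -0.2 0 0 -1;-1 0 0 -0.2 0 0 -1'
python3 -m creep '-0.3 -0.3 0 0 0 0 -1;-0.3 -0.6 0 0 0 0 -1;-0.3 -0.8 0 0 0 0 -1;-0.3 -0.8 0 0 0 0 -1;-0.3 -0.8 0 0 0 0 -1'
python3 - <<'E'
from h import *
s=brief(); 
f=manip.grab_frame("wrist"); cv2.imwrite("pics/w16.png",f["pixels"][:,:,::-1])
E
```

```text
clock: 22.45
ee_pos: [0.5026, 0.0515, 0.2094]
eef_rot: [-1.421, 1.056, 1.424]
wrist_force: [-1.1, 0.5, -0.2]
gripper_width: 1.002
clock: 22.95
ee_pos: [0.5789, 0.0752, 0.2387]
eef_rot: [-1.418, 1.058, 1.424]
wrist_force: [-0.5, 0.2, -1.0]
gripper_width: 1.003
t 22.95 p [0.5789 0.0752 0.2387] x [-0.003  0.001 -1.   ] jaw 106.72 F [-0.51  0.16 -0.98] m [-0.029 -0.016 -0.029] w 1.0030017133652487 q [ 0.429  0.392 -0.836  1.393  0.287  1.484  1.469]
```

View pics/w16.png

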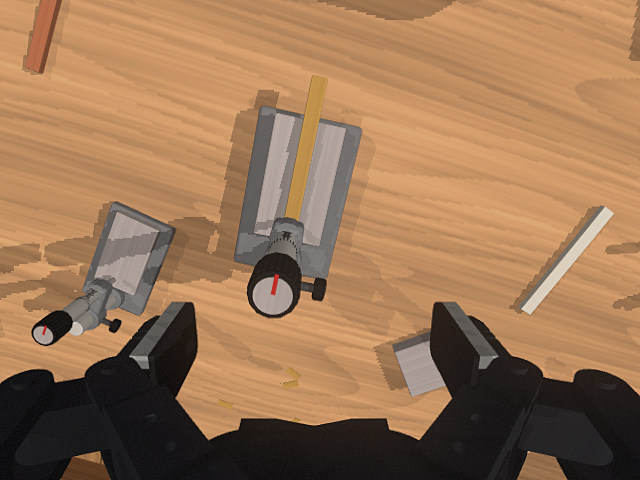

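The knob's top disc is at (272,294) with its red mark at (275,285). I'll locate it.

Run:
```python
from h import *
f=manip.grab_frame("wrist")
h=cv2.cvtColor(f["pixels"],cv2.COLOR_RGB2HSV)
roi=f["pixels"][255:325,235:310].astype(int); m=(roi.min(2)>110).astype(np.uint8)
n,l,s,c=cv2.connectedComponentsWithStats(m); i=1+np.argmax(s[1:,4]); cnt,_=cv2.findContours((l==i).astype(np.uint8),0,2); (x,y),r=cv2.minEnclosingCircle(max(cnt,key=cv2.contourArea)); print("disc",x+235,y+255,r)
o,d=ray(f,(x+235,y+255)); rz=np.median(f["range_z"][int(y)+255-4:int(y)+259,int(x)+225:int(x)+240]); P=o+d[0]*rz; print("knob top by range",P.round(4))
print("onz",onz(f,[(x+235,y+255)],.209))
S=manip.grab_frame("scene"); 
K=P; plan([K[0],K[1],.215],np.radians(150))
```

```text
disc 272.5 296.0 19.9061279296875
knob top by range [0.6061 0.0594 0.2124]
onz [[0.60766823 0.05951918 0.209     ]]
shift [ 0.25  -0.219 -0.223] turn [-7.211e-01  2.000e-04 -8.000e-04]
```

```bash
python3 -m creep '0 -0.22 -0.22 -0.14 0 0 -1;0 -0.22 -0.22 -0.28 0 0 -1;0 -0.22 -0.22 -0.42 0 0 -1;0 -0.22 -0.22 -0.56 0 0 -1;0 -0.22 -0.22 -0.7 0 0 -1;0 -0.22 -0.22 -0.72 0 0 -1;0 -0.22 -0.22 -0.72 0 0 -1'
python3 - <<'E'
from h import *
s=brief(); plan([.6055,.0595,.152],np.radians(150))
f=manip.grab_frame("wrist"); cv2.imwrite("pics/w17.png",f["pixels"][:,:,::-1])
E
```

```text
clock: 23.8
ee_pos: [0.6064, 0.0596, 0.2405]
eef_rot: [-1.925, 0.52, 1.924]
wrist_force: [-0.4, -0.3, 0.6]
gripper_width: 0.997
t 23.8 p [0.6064 0.0596 0.2405] x [ 1.e-04 -3.e-04 -1.e+00] jaw 149.77 F [-0.43 -0.3   0.61] m [ 0.01   0.024 -0.042] w 0.9969603951693876 q [ 0.493  0.492 -0.959  1.316  0.397  1.53   2.191]
shift [0.885 0.006 0.007] turn [-0.0038 -0.0002 -0.0002]
```

View pics/w17.png

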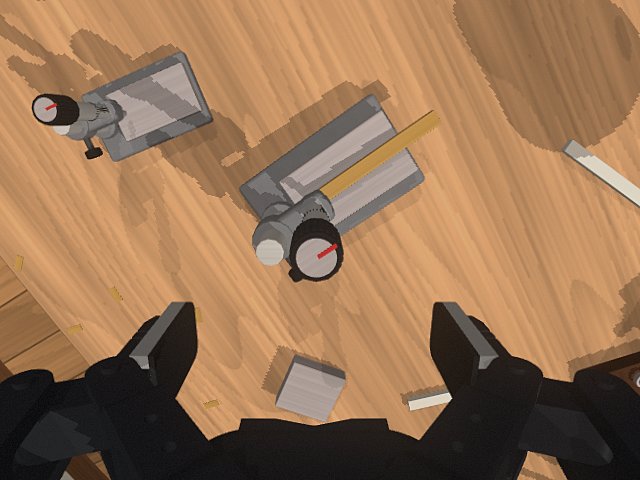

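The knob top is at (317,258), midway between the pads (195 and 433). I'll go down around it and close.

```bash
python3 -c "
from h import *
f=manip.grab_frame('wrist'); print(onz(f,[(317,258)],.211))"
python3 -m creep '0.3 0.005 0.005 0 0 0 -1;0.6 0.005 0.005 0 0 0 -1;0.86 0.005 0.005 0 0 0 -0.5;0.86 0.005 0.005 0 0 0 -0.2;0.86 0.005 0.005 0 0 0 0;0.86 0.005 0.005 0 0 0 0'
python3 - <<'E'
from h import *
s=brief()
f=manip.grab_frame("wrist"); cv2.imwrite("pics/w18.png",f["pixels"][:,:,::-1])
f=manip.grab_frame("side"); cv2.imwrite("pics/s18.png",cv2.resize(f["pixels"][180:280,230:355,::-1],(750,600)))
E
```

```text
[[0.6059904  0.06029991 0.211     ]]
clock: 24.5
ee_pos: [0.6069, 0.0604, 0.1562]
eef_rot: [-1.928, 0.516, 1.924]
wrist_force: [0.2, 0.4, -0.2]
gripper_width: 0.499
t 24.5 p [0.6069 0.0604 0.1562] x [ 2.5e-03  5.0e-04 -1.0e+00] jaw 149.95 F [ 0.2   0.38 -0.25] m [-0.006 -0.019  0.027] w 0.49911577181447025 q [ 0.5    0.537 -0.938  1.454  0.435  1.366  2.16 ]
```

View pics/w18.png

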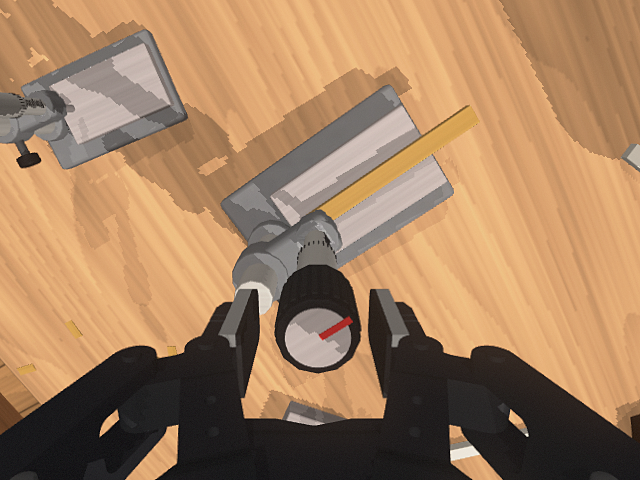

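View pics/s18.png

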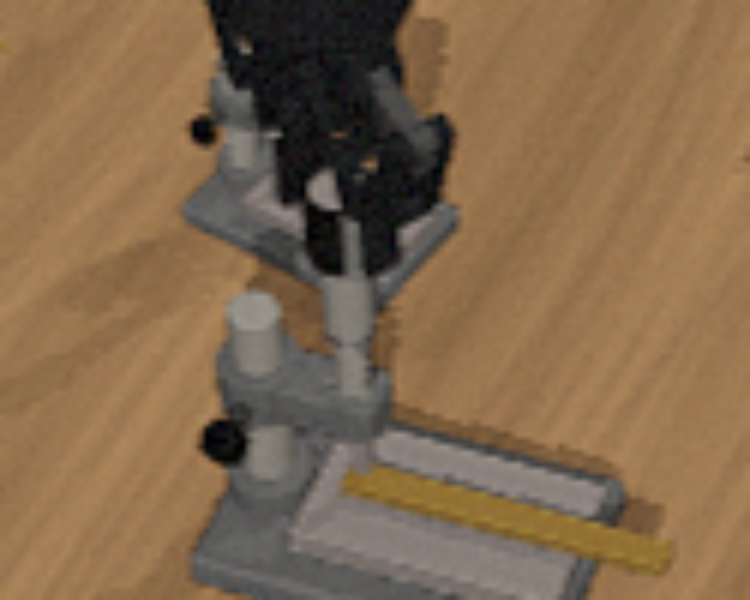

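The knob stands between the pads, about 1.5 mm off towards image right (+z). I'll correct that, go down 5 mm and close.

```bash
python3 -m creep '0.05 0 0.015 0 0 0 0;0.05 0 0.015 0 0 0 0;0.05 0 0.015 0 0 0 0.2;0.05 0 0.015 0 0 0 0.4;0.05 0 0.015 0 0 0 1;0.05 0 0.015 0 0 0 1;0.05 0 0.015 0 0 0 1'
python3 -c "
from h import *
brief()
f=manip.grab_frame('wrist'); cv2.imwrite('pics/w19.png',f['pixels'][200:440,180:460,::-1])"
```

```text
clock: 25.3
ee_pos: [0.605, 0.0605, 0.1496]
eef_rot: [-1.927, 0.516, 1.926]
wrist_force: [1.6, -1.2, 2.3]
gripper_width: 0.319
t 25.3 p [0.605  0.0605 0.1496] x [ 6.e-04  0.e+00 -1.e+00] jaw 149.97 F [ 1.6  -1.15  2.3 ] m [-0.171 -0.147  0.001] w 0.3185944970433565 q [ 0.5    0.539 -0.936  1.467  0.437  1.355  2.157]
```

View pics/w19.png

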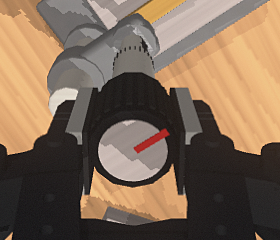

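Gripped: width 0.319 (about 29 mm), side force about 2 N. First 60° clockwise, following the knob down.

```bash
python3 -m creep '0.003 0 0 0.14 0 0 1;0.006 0 0 0.28 0 0 1;0.009 0 0 0.42 0 0 1;0.012 0 0 0.56 0 0 1;0.014 0 0 0.7 0 0 1'
python3 -c "
from h import *
brief()
f=manip.grab_frame('wrist'); cv2.imwrite('pics/w20.png',f['pixels'][200:440,180:460,::-1])"
```

```text
clock: 25.85
ee_pos: [0.6052, 0.0602, 0.1483]
eef_rot: [-1.433, 1.047, 1.431]
wrist_force: [1.7, -1.0, 1.4]
gripper_width: 0.326
t 25.85 p [0.6052 0.0602 0.1483] x [ 1.3e-03 -3.0e-04 -1.0e+00] jaw 107.63 F [ 1.69 -1.03  1.41] m [-0.398 -0.384  0.044] w 0.32634141953373186 q [ 0.413  0.489 -0.789  1.472  0.352  1.324  1.476]
```

View pics/w20.png

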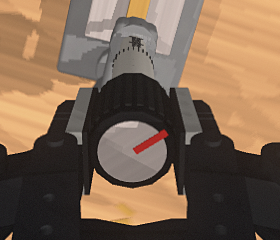

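The red mark keeps its place relative to the gripper (about (150,140) in the crop), so the knob is being carried. Joint 7's torque should be a cleaner measure of the knob moment, so I check it.

```bash
cat >> h.py <<'E'
def mz(n=4):
    L=[]
    for _ in range(n):
        s=manip.sense(); L.append((s["moment"][2],s["joint_efforts"][6],s["wrist_force"][2])); manip.grab_frame("wrist")
    L=np.array(L); M=R.from_rotvec(s["eef_rot"]).as_matrix()
    print("t",round(s["clock"],2),"mz",L.mean(0).round(4),"j7",L[:,1].round(4),"jaw",np.degrees(np.arctan2(M[1,2],M[0,2])).round(2),"z",s["ee_pos"][2].round(4),"q7",s["joint_pos"][6].round(3))
E
python3 -c "
from h import *
mz()"
python3 -m creep '0.003 0 0 0.14 0 0 1;0.006 0 0 0.28 0 0 1;0.008 0 0 0.4 0 0 1'
python3 -c "
from h import *
mz()
g=manip.grab_frame('side'); cv2.imwrite('pics/s21.png',cv2.resize(g['pixels'][230:270,270:320,::-1],(750,600),interpolation=0))"
```

```text
t 26.05 mz [ 0.028  -0.5238  2.7654] j7 [ 2.2306 -2.6176 -1.2729 -0.4354] jaw 108.22 z 0.1483 q7 1.485
clock: 26.4
ee_pos: [0.6052, 0.0601, 0.1474]
eef_rot: [-1.13, 1.258, 1.129]
wrist_force: [2.0, -1.9, 3.1]
gripper_width: 0.328
t 26.55 mz [0.0184 0.1154 3.9378] j7 [ 2.0379  1.6781 -2.2262 -1.0282] jaw 84.24 z 0.1474 q7 1.097
```

View pics/s21.png

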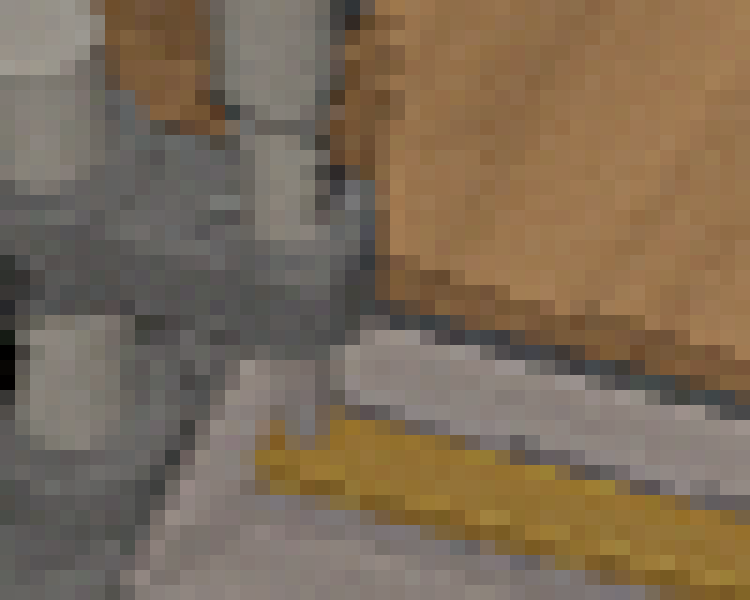

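Joint 7's torque is too noisy to use. I'll watch Fz, mz and the thimble's marks in the wrist view instead. After 66° (2.2 mm) the spindle isn't down yet, because the gap is at least 3 mm.

```bash
cat >> h.py <<'E'
def look(name):
    f=manip.grab_frame("wrist"); cv2.imwrite(f"pics/{name}.png",cv2.resize(f["pixels"][215:375,240:400,::-1],(600,600),interpolation=cv2.INTER_CUBIC))
    s=manip.sense(); L=[]
    for _ in range(4): s=manip.sense(); L.append([*s["moment"],*s["wrist_force"]]); manip.grab_frame("side")
    M=R.from_rotvec(s["eef_rot"]).as_matrix(); print("t",round(s["clock"],2),"M,F",np.mean(L,0).round(3),"turned",(150-np.degrees(np.arctan2(M[1,2],M[0,2]))).round(1),"z",s["ee_pos"][2].round(4))
E
python3 -m creep '0.003 0 0 0.14 0 0 1;0.006 0 0 0.28 0 0 1'
python3 -c "
from h import *
look('k1')"
python3 -m creep '0.003 0 0 0.14 0 0 1;0.006 0 0 0.28 0 0 1'
python3 -c "
from h import *
look('k2')"
```

```text
clock: 26.85
ee_pos: [0.6051, 0.0601, 0.1469]
eef_rot: [-0.91, 1.372, 0.909]
wrist_force: [2.6, -4.6, 5.8]
gripper_width: 0.322
t 27.05 M,F [-0.898 -0.599 -0.022  2.35  -3.761  4.755] turned 82.5 z 0.1468
clock: 27.3
ee_pos: [0.6051, 0.06, 0.1463]
eef_rot: [-0.687, 1.459, 0.686]
wrist_force: [1.5, -4.2, 6.3]
gripper_width: 0.322
t 27.5 M,F [-0.984 -0.514 -0.033  2.77  -3.667  6.569] turned 99.3 z 0.1463
```

View pics/k1.png

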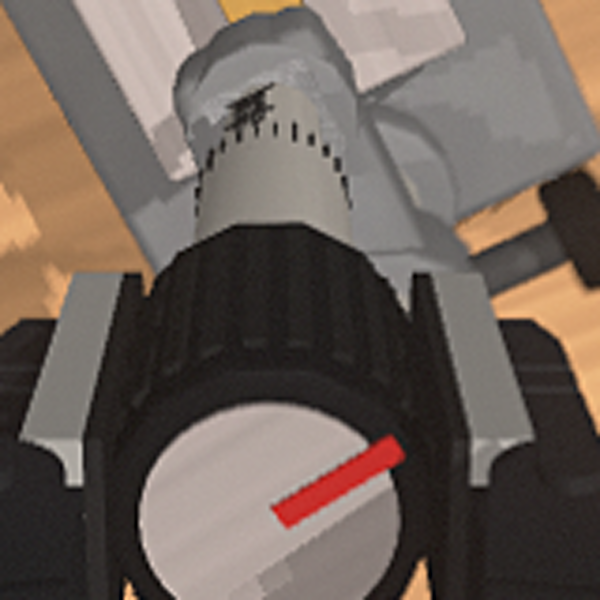

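View pics/k2.png

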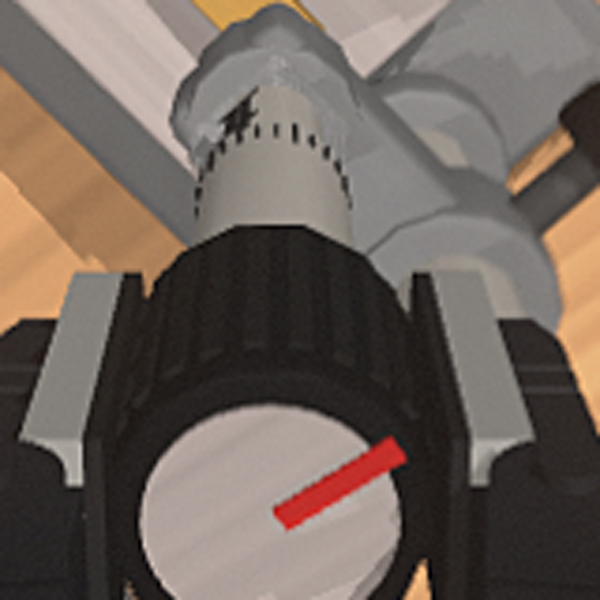

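The thimble's graduations show clearly and sit in the same place in both pictures (e.g. at 275,128 and 296,131). The thimble is still being carried, and slip will show as these marks moving. I'll go on in small steps.

```bash
python3 -m creep '0.0025 0 0 0.14 0 0 1;0.005 0 0 0.28 0 0 1'
python3 -c "
from h import *
look('k3')"
python3 -m creep '0.0025 0 0 0.14 0 0 1'
python3 -c "
from h import *
look('k4')
a=[cv2.imread(f'pics/k{i}.png')[115:220,185:365] for i in (1,2,3,4)]
cv2.imwrite('pics/cmp1.png',np.vstack([cv2.resize(x,(257,150)) for x in a]))
a=[cv2.imread(f'pics/k{i}.png')[:240,150:400] for i in (3,4)]
cv2.imwrite('pics/cmp2.png',cv2.resize(np.hstack(a),(800,384)))"
```

```text
clock: 27.75
ee_pos: [0.6051, 0.06, 0.146]
eef_rot: [-0.46, 1.521, 0.459]
wrist_force: [0.4, -5.1, 7.6]
gripper_width: 0.323
t 27.95 M,F [-1.066 -0.374  0.015  1.597 -4.686  7.219] turned 116.1 z 0.146
clock: 28.1
ee_pos: [0.6051, 0.06, 0.1458]
eef_rot: [-0.35, 1.542, 0.348]
wrist_force: [1.1, -4.5, 8.4]
gripper_width: 0.317
t 28.3 M,F [-1.086 -0.264  0.092  0.823 -4.557  8.023] turned 124.5 z 0.1458
```

View pics/cmp1.png

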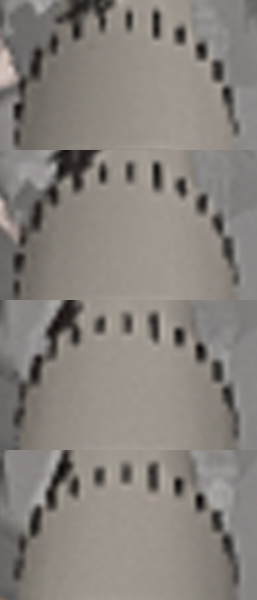

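The marks have moved only 1–3 px (about 1–2°), so the thimble is still carried at 124°, though mz has risen to 0.09. One row at a time now.

```bash
python3 -m creep '0.002 0 0 0.14 0 0 1'
python3 -c "
from h import *
look('k5')"
python3 -m creep '0.002 0 0 0.14 0 0 1'
python3 -c "
from h import *
look('k6')
a=[cv2.imread(f'pics/k{i}.png')[115:220,185:365] for i in (3,4,5,6)]
cv2.imwrite('pics/cmp3.png',np.vstack([cv2.resize(x,(257,150)) for x in a]))"
```

```text
clock: 28.45
ee_pos: [0.6051, 0.0599, 0.1456]
eef_rot: [-0.235, 1.557, 0.234]
wrist_force: [0.0, -4.8, 8.6]
gripper_width: 0.322
t 28.65 M,F [-1.132 -0.23   0.084  0.645 -4.464  8.14 ] turned 132.9 z 0.1456
clock: 28.8
ee_pos: [0.605, 0.0598, 0.1455]
eef_rot: [-0.12, 1.567, 0.119]
wrist_force: [-0.3, -5.9, 9.3]
gripper_width: 0.324
t 29.0 M,F [-1.132 -0.147 -0.032 -0.204 -5.089  8.94 ] turned 141.3 z 0.1455
```

View pics/cmp3.png

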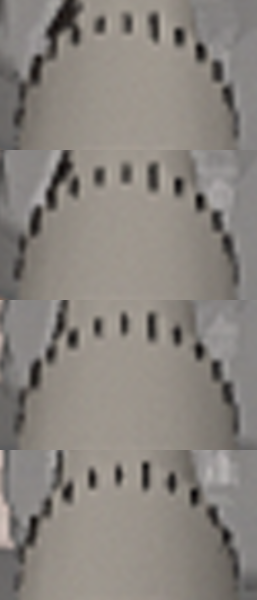

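Taking the tall mark, it moved from x=157 (k1) to 155, 154, 152 and 146 (k6): the knob is just beginning to slip at about 141°. I continue.

```bash
python3 -m creep '0.001 0 0 0.14 0 0 1'
python3 -c "
from h import *
look('k7')"
python3 -m creep '0 0 0 0.14 0 0 1'
python3 -c "
from h import *
look('k8')
a=[cv2.imread(f'pics/k{i}.png')[115:220,185:365] for i in (5,6,7,8)]
cv2.imwrite('pics/cmp4.png',np.vstack([cv2.resize(x,(257,150)) for x in a]))"
```

```text
clock: 29.15
ee_pos: [0.605, 0.0599, 0.1455]
eef_rot: [-0.004, 1.57, 0.003]
wrist_force: [0.3, -3.8, 11.1]
gripper_width: 0.32
t 29.35 M,F [-1.174e+00  1.400e-02 -1.000e-03  2.500e-02 -4.941e+00  1.021e+01] turned 149.7 z 0.1456
clock: 29.5
ee_pos: [0.605, 0.0598, 0.1456]
eef_rot: [0.111, 1.567, -0.112]
wrist_force: [-0.7, -5.5, 9.4]
gripper_width: 0.32
t 29.7 M,F [-1.191  0.045  0.045 -0.507 -5.372 10.053] turned 158.1 z 0.1456
```

View pics/cmp4.png

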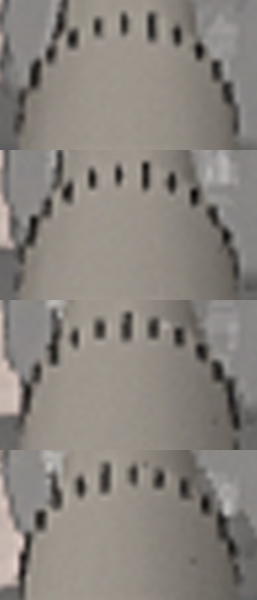

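The tall mark then went to x=127 and 105, a full 20–22 px per 8.4° step. The spindle is therefore seated and the knob has slipped about 0.36 rad, past the first click. One more click's worth (24°) will put me safely inside the 1–3 click window.

```bash
python3 -m creep '0 0 0 0.14 0 0 1'
python3 -c "
from h import *
look('k9')"
python3 -m creep '-0.004 0 0 0.14 0 0 1;-0.004 0 0 0.26 0 0 1'
python3 -c "
from h import *
look('k10')
a=[cv2.imread(f'pics/k{i}.png')[115:220,185:365] for i in (7,8,9,10)]
cv2.imwrite('pics/cmp5.png',np.vstack([cv2.resize(x,(257,150)) for x in a]))"
```

```text
clock: 29.85
ee_pos: [0.6049, 0.0598, 0.1455]
eef_rot: [0.226, 1.558, -0.227]
wrist_force: [-1.1, -4.4, 9.7]
gripper_width: 0.324
t 30.05 M,F [-1.181  0.144 -0.074 -0.762 -4.787 10.66 ] turned 166.5 z 0.1457
clock: 30.3
ee_pos: [0.6048, 0.0598, 0.1458]
eef_rot: [0.443, 1.524, -0.443]
wrist_force: [-0.1, -3.8, 9.9]
gripper_width: 0.32
t 30.5 M,F [-1.202  0.097 -0.054 -0.402 -4.682  9.68 ] turned 182.1 z 0.1458
```

View pics/cmp5.png

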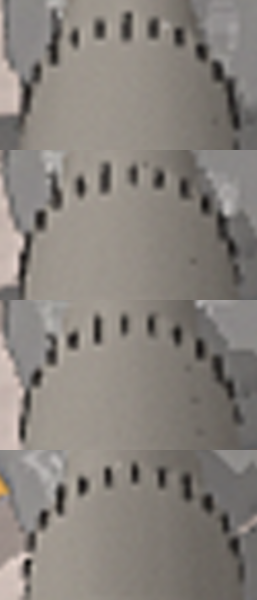

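View pics/k10.png

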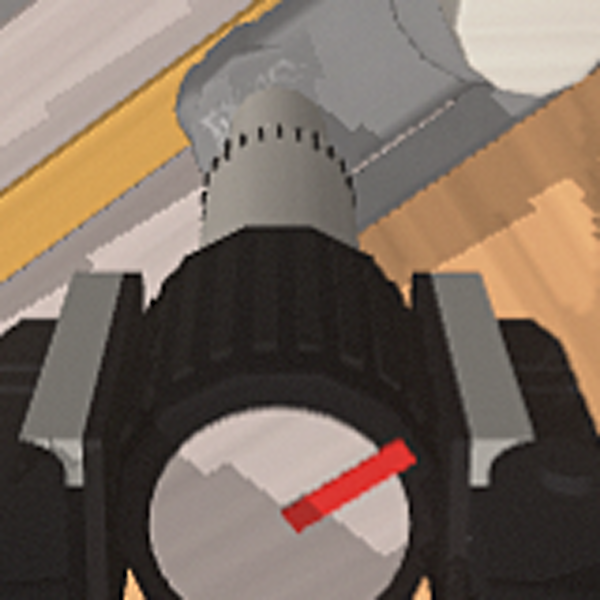

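Tall mark is now at x≈60, a shift of about 3.8 graduations of 12° from the start, i.e. slip ≈ 0.8 rad. That agrees with turning on from about 139° to 182°, so two clicks are in. I'll unload the 10 N downward push, let go and rise.

```bash
python3 -m creep '-0.012 0 0 0 0 0 1;-0.012 0 0 0 0 0 0.3;-0.012 0 0 0 0 0 -0.3;-0.012 0 0 0 0 0 -1;-0.012 0 0 0 0 0 -1;-0.012 0 0 0 0 0 -1;-0.012 0 0 0 0 0 -1'
python3 -c "
from h import *
look('k11');brief()"
python3 -m creep '-0.2 0 0 0 0 0 -1;-0.4 0 0 0 0 0 -1;-0.8 0 0 0 0 0 -1;-1 0 0 0 0 0 -1;-1 0 0 0 0 0 -1;-1 0 0 0 0 0 -1'
python3 - <<'E'
from h import *
brief()
for n in("scene","side","wrist"):
    g=manip.grab_frame(n); cv2.imwrite(f"pics/{n}30.png",g["pixels"][:,:,::-1])
    if n=="side": cv2.imwrite("pics/s30.png",cv2.resize(g["pixels"][200:300,260:385,::-1],(750,600))); print(barpose(g,comp(yellow(g),(315,270)),.044))
E
```

```text
clock: 31.25
ee_pos: [0.6046, 0.0608, 0.1462]
eef_rot: [0.443, 1.525, -0.443]
wrist_force: [0.4, 0.2, 0.8]
gripper_width: 1.002
t 31.45 M,F [-0.004  0.015  0.03  -0.478  0.208  0.067] turned 182.4 z 0.1463
t 31.5 p [0.6047 0.0606 0.1463] x [ 0.e+00  1.e-04 -1.e+00] jaw -32.41 F [ 1.29 -1.04 -0.17] m [ 0.047  0.029 -0.023] w 0.9996051487039735 q [ 0.108  0.401 -0.348  1.49   0.139  1.276 -0.82 ]
clock: 32.1
ee_pos: [0.6048, 0.0606, 0.2463]
eef_rot: [0.443, 1.524, -0.443]
wrist_force: [-1.3, -0.4, -1.1]
gripper_width: 0.998
t 32.1 p [0.6048 0.0606 0.2463] x [ 7.e-04  1.e-04 -1.e+00] jaw -32.41 F [-1.29 -0.39 -1.14] m [-0.023  0.033  0.007] w 0.9978542660762778 q [ 0.104  0.354 -0.351  1.329  0.12   1.479 -0.804]
(array([0.53855813, 0.0595596 ]), [0.018467066809535027, 0.13906563818454742], np.float32(0.089471236), array([0.5350735 , 0.05899679], dtype=float32))
```

View pics/scene30.png

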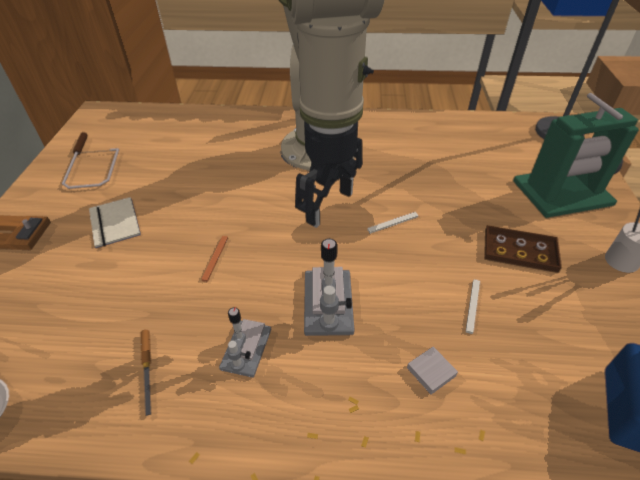

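View pics/s30.png

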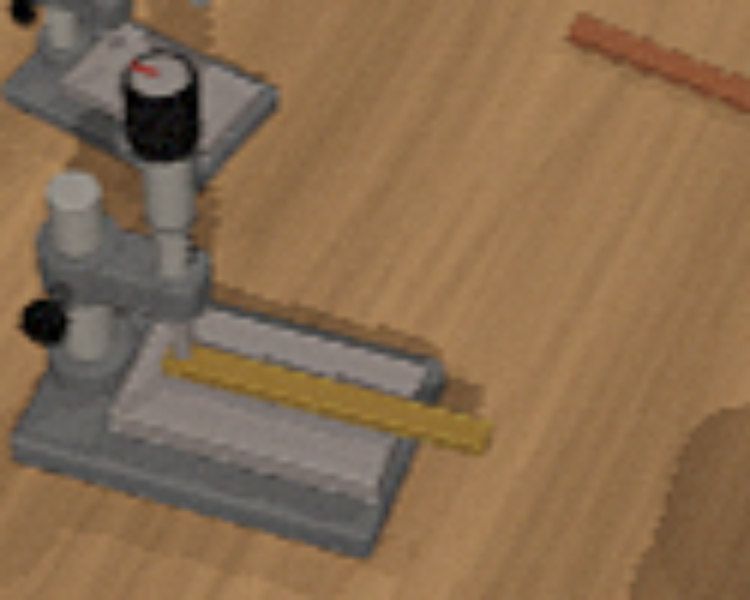

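View pics/k11.png

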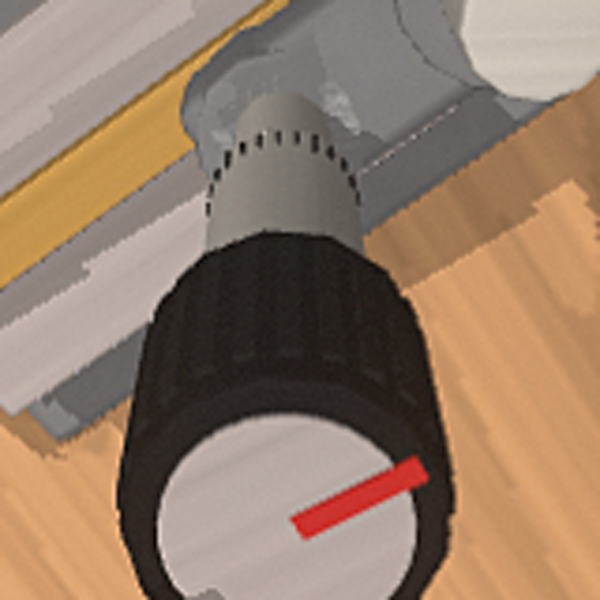

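View pics/wrist30.png

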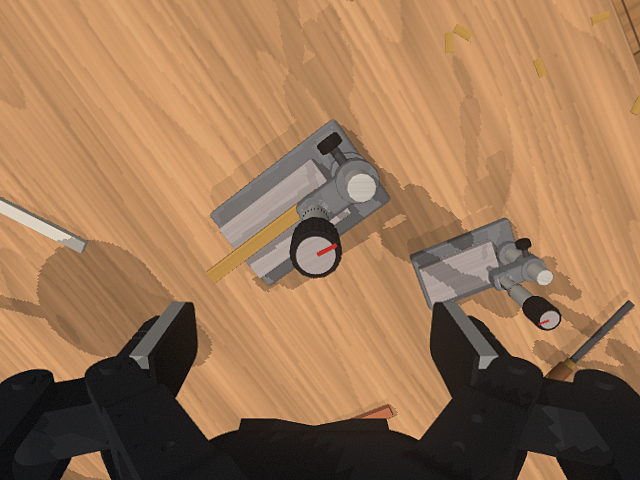

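The bar lies where it was put (centre unchanged to 0.3 mm), the spindle is down on it and the gripper is clear. Other objects are in their starting places. Handing in.

```bash
python3 -c "
from h import *
f=manip.grab_frame('wrist'); v,u=255,312
o,d=ray(f,(u,v)); print('knob top z',(o+d[0]*np.median(f['range_z'][v-4:v+5,u-6:u+3])).round(4))
print(manip.hand_in())"
```

```text
knob top z [0.6046 0.0607 0.2087]
the job is handed in; nothing more can be done
None
```

The job is handed in at about 32 s of the 72 s allowed. The brass bar lies flat on the large micrometer's table, with the spindle closed on it.

**What I did:**
- I slid the bar in until its end was about 7 mm past the spindle axis, with the spindle centred across its width to within about 1 mm.
- I turned only the black ratchet knob, 182° clockwise. The spindle seated at about 139°, and the knob then slipped about 0.8 rad, which makes two clicks. I stopped there, let go and rose clear.

**Last checks:**
- **Bar:** its position was unchanged to 0.3 mm after the gauging.
- **Knob:** it came down by about 3.7 mm by the wrist camera's range, against the 4.6 mm that 139° of turn should give. That measurement is only good to about 1–2 mm.
- **Other objects:** the copper bar, steel block, file and white look-alikes appeared unmoved in the scene view. I did not measure them.

**What went wrong or disagreed:**
- **Tool height:** the real fingertips were about 30–35 mm higher than the reported TCP height. My first two grasps closed on air, and I then worked with the offset as seen in the cameras.
- **First placing:** the bar tipped in the grip on the table's front edge. I set it flat on the bench again, gripped it nearer its middle and repeated the placing.
- **Click count:** the measured torque was too noisy to show the clicks. I counted them from the thimble's marks shifting in the wrist view, taking each mark as 12°, and from the angle turned. The two agreed.

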